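Fetch the cup from behind the jar and the glass, then put them back

ROBOT

A 6-joint arm with a two-finger parallel gripper is mounted at the origin on a cart in front of the work surface, level with it; the furniture and walls round the work are solid. World frame = base frame: x ahead of the robot, y to its left, z up, the work surface at z = 0. Lengths are in m, angles in rad, forces in N, time in s.
With the tool pointing down it reaches from about 0.425 to 0.95 m from the base axis. Payload 3.5 kg.
Tool frame: the origin (TCP) lies at the centre of the arm's flange, where the gripper is bolted on; the fingertips stand 173 mm ahead of it and the grasp point (between the pads) lies 155 mm ahead of it (ctrl.tcp_to_grasp is the distance from the TCP to the grasp point, in m); z points along the fingers, x is the direction in which the jaws open and shut, and the axes are right-handed (so a half turn about z gives the same grasp; the last joint's range is limited). The gripper opens to 85 mm and grips with 20 to 120 N. Pads are 22 mm wide; open, the fingers measure 114 mm over their backs; the gripper's body (76 mm by 85 mm) begins 54 mm behind the grasp point. The pads swing forward as they close: fully open they stand 13 mm farther back than shut.
Start: joints at [1.058, 0.286, 1.577, -0, 1.279, -0.15], TCP at [0.24, 0.631, 0.405] pointing down, gripper open.
Joint ranges: [-2.77, 2.77], [-0.9, 2.22], [0.21, 2.48], [-1.53, 4.67], [0.24, 2.81], [-2.84, 2.84]. Speed limits (rad/s): [2.79, 2.79, 3.14, 3.14, 3.14, 3.14].

INTERFACE

Orientations are given as a unit quaternion [x, y, z, w].
In Python, from plant import readout, imaging, ctrl, spotter gives the robot as it stands.
- The arm moves only by the tool apply_moves, never from a script. Its argument "steps" is a list of rows, each an object of numbers: "tx", "ty", "tz": the shift along the tool's x, y, z in mm; "wx", "wy", "wz": the turn, a rotation vector about the tool's x, y, z in rad. In form: [{"tx": .., "ty": .., "tz": .., "wx": .., "wy": .., "wz": ..}, ...]. A call has 1 to 12 rows; each row is the pose to reach, as a shift and turn from the pose commanded when the call began, along the tool's axes at that moment; what a row does not reach only later rows make up. A row lasts 1/10 s, in which the tool goes at most 50 mm and 8.59 degrees, less where a joint would pass 70% of its speed; a pose out of reach is approached as far as the arm can. A call with a gripper value outside its range is refused whole. "hand" is the opening, from 0 (shut) to 1 (fully open), set as the call begins (left out, the last holds). The fingers move at their own pace and stop on an object; "force" is the grip in N (left out, the last holds). Time passes only in rows, so rows that repeat a pose let the fingers close. It gives the time, the measured TCP pose, the force and the opening at its end, in the units of the state.
- readout.get_state(): the state, without advancing time (a new reading comes with each control period).
- imaging.read_camera(name): name is "scene" or "top"; returns a dict with "img" (420x560x3 uint8, red, green, blue), "vfov" (degrees; the focal length in pixels is half the picture's height over the tangent of half this angle, whatever the lens; pixels are square), "cx", "cy" (the principal point, pixels), "R" (3x3) and "t" (3): a world point X has camera coordinates R X + t. Camera axes: x right, y down, z forward; pixel columns grow to the right and rows downward; lengths in m; the calibration is good to about 2 mm. A picture is of the moment at which its call begins. There is no depth.
- ctrl.sign_off(): hands the job in, once; it reports no verdict.
Trained networks look in the newest picture that a camera, given by its name, has taken for a name from the list of things; names that differ only in an ending like _2 or _b are one class to them, and where a whole thing is asked for, a point or a joint stands for the part that bears it (a point fixed in the world has none). Each returns a list of dicts, best first, with "confidence" (0 to 1); they miss things now and then, are a little off and sometimes report something else, mostly with a low value. They report only what shows in the picture. A call takes as long as a camera call.
- spotter.trace(camera, label): "region" (420x560 bool, what is visible of it) and "uv" ([column, row] in pixels, amid what is visible of it).
The state is a dict: "time": time; "qpos": joint angles; "dq": joint speeds; "joint_efforts": joint torques, N m; "eef_pos": TCP position; "tcp_rot": TCP orientation; "contact_force": force on the tool from outside, world axes, zero at the start; "wrist_torque": the same for the moment, N m; "opening": opening from 0.0 (shut) to 1.0 (fully open).
Only numpy, scipy, OpenCV 4.12 (cv2) and the standard library are available. Lean on these libraries where they do the work, as an engineer would, in place of code of your own. Each camera call takes 0.05 s, during which the arm holds its last target.

TASK

On the wooden tray a squat jar and a tall glass stand in front of a small plastic cup. Clear the jar and the glass out of the way, standing each on the middle of its own cork coaster (either one), then bring the small cup upright to the middle of the square white tile, and only after that put the jar and the glass back, each upright exactly where it stood on the tray. Set everything down gently, and leave the spice shaker behind the tray where it is.

Things in the scene. Friction and masses are not known exactly. Their poses are not given: they have to be found in the camera images.
- scoop: Small round plastic cup, open at the top, tapering: 60 mm across the rim, 48 mm at the foot, 34 mm tall, 0.04 kg; origin at the centre of its underside, z up. It stands upright on the tray in the middle of the back half. Grip it across the outside near the rim. At the start the jar and the glass are only about 13 mm from it and bar the gripper's body.
- squat_jar: Squat glass jar with a metal lid, upright, 62 to 66 mm across the body, 84 mm tall, lid 63 mm across, 0.25 kg; origin at the centre of its underside, z up. It stands on one of the two ring marks at the front of the tray, left or right, 84 mm (centre to centre) from the tall glass.
- tall_glass: Tall clear drinking glass, open at the top, upright, 65 mm across, 134 mm tall, 0.22 kg; origin at the centre of its underside, z up. It stands on the other ring mark of the tray.
- tray: Wooden tray, fixed, 136 (x) by 160 mm (y), flat top 8 mm above the worktop; lips 6 mm wide and 6 mm high along its ends at y = -77 and +77 mm. Origin under its centre at worktop height; x points to its back, away from the robot, y to the left. The small cup starts about 32 mm behind the centre; the two flush 71 mm ring marks are centred at x = -32, y = -42 and +42 mm.
- coaster_a: Round cork coaster, fixed, 80 mm across, flat top 6 mm above the worktop; origin under its centre at worktop height. The coasters and the tile lie, in any order, at three places: two side by side in front of the tray, about 90 to 120 mm apart, and one left of the tray towards the mug tree.
- coaster_b: The second round cork coaster, fixed, just like the first: 80 mm across, flat top 6 mm above the worktop; origin under its centre at worktop height.
- white_tile: Square white ceramic tile, fixed, 78 x 78 mm, flat top 8 mm above the worktop; origin under its centre at worktop height. The small cup belongs on its middle.
- spice_shaker: Slim spice shaker, 45 mm across, 106 mm tall, loose, behind and to the right of the tray; not to be disturbed. Origin at the centre of its underside. Right beside it, about 80 mm beyond the tray's right end, rises the 430 mm tall flank of a water dispenser: come to the tray from the front, not across it.

How it is judged:
By the outcome, as a careful person would: the job done as asked, in the order asked, and still so for the second after the job is handed in, with the robot touching nothing.
It also fails if it takes over 128 s, if anything falls off the work surface, if the arm or the gripper's body presses on something with over 40 N, if the wrist force passes 120 N, or if a joint passes its speed limit or range.

## Working session

There is one attempt and no reset: what is moved stays moved. The work goes in short steps, Python scripts to look and compute and a tool call to move; the robot and the scene stay as the last step left them, time stands still between calls to the robot, and variables do not carry over. Pictures are saved under pics/ and viewed, and the job is handed in when it is done.

Besides the shell and the picture viewer there is one more tool, called after "Call:" as name([rows], argument=value, ...), one row to a line, values as JSON. apply_moves: Moves the arm, as the interface text tells. Its arguments: {"type":"object","properties":{"steps":{"type":"array","items":{"type":"object","properties":{"tx":{"type":"number"},"ty":{"type":"number"},"tz":{"type":"number"},"wx":{"type":"number"},"wy":{"type":"number"},"wz":{"type":"number"}}}},"hand":{"type":"number"},"force":{"type":"number"}},"required":["steps"]}

```bash
ls; mkdir -p pics; cat > h.py <<'E'
import numpy as np, cv2
from plant import readout, imaging, ctrl, spotter
def cam(n):
    c=imaging.read_camera(n); h=c["img"].shape[0]; c["f"]=h/2/np.tan(np.radians(c["vfov"])/2); c["R"]=np.array(c["R"]); c["t"]=np.array(c["t"]); return c
def ray(c,u,v,z):
    d=c["R"].T@np.array([(u-c["cx"])/c["f"],(v-c["cy"])/c["f"],1]); o=-c["R"].T@c["t"]
    return o+d*(z-o[2])/d[2]
def proj(c,X):
    p=np.atleast_2d(X)@c["R"].T+c["t"]; return np.c_[p[:,0]/p[:,2]*c["f"]+c["cx"],p[:,1]/p[:,2]*c["f"]+c["cy"]]
def save(c,n): cv2.imwrite("pics/"+n+".png",c["img"][:,:,::-1])
E
python3 - <<'E'
from h import *
for n in("scene","top"):
    c=cam(n); save(c,n+"0"); print(n,c["vfov"],c["cx"],c["cy"],-c["R"].T@c["t"],c["R"][2])
    for l in("scoop","squat_jar","tall_glass","tray","coaster_a","white_tile","spice_shaker"):
        for r in spotter.trace(n,l):
            m=r["region"]; ys,xs=np.nonzero(m); print(l,round(r["confidence"],2),np.round(r["uv"],1),m.sum(),xs.min(),xs.max(),ys.min(),ys.max(),ray(c,*r["uv"],0.006).round(3))
s=readout.get_state(); print(s)
E
```

```text
pics
scene 55.444916771762365 280.28177716308915 207.84105068723005 [0.22927465 0.34039161 0.7631733 ] [ 0.43291338 -0.22912417 -0.87183033]
scoop 0.75 [284.6 208. ] 623 275 301 195 223 [0.601 0.133 0.006]
scoop 0.46 [356.7 236.5] 1083 337 375 223 258 [0.472 0.03  0.006]
squat_jar 0.81 [325.7 184.3] 659 308 340 170 199 [0.613 0.023 0.006]
tall_glass 0.73 [318.  216.9] 1785 301 338 190 249 [0.549 0.079 0.006]
tray 0.82 [289.8 231.6] 1821 264 333 180 257 [0.545 0.15  0.006]
coaster_a 0.59 [356.2 238.2] 1048 337 374 224 258 [0.469 0.033 0.006]
coaster_a 0.56 [250.1 307.2] 1340 230 271 287 326 [0.438 0.292 0.006]
coaster_a 0.32 [319.  217.5] 1760 301 338 190 249 [0.546 0.078 0.006]
white_tile 0.69 [363.2 202.7] 1115 350 387 186 217 [ 0.534 -0.027  0.006]
spice_shaker 0.8 [284.7 146.6] 850 272 293 127 170 [0.749 0.056 0.006]
spice_shaker 0.36 [365.  201.6] 1111 351 387 186 218 [ 0.535 -0.032  0.006]
top 54.408402099919826 276.2550390158662 205.7033977279784 [0.45501826 0.13855151 0.89179139] [ 0.13409354 -0.0203218  -0.99076029]
scoop 0.91 [268.2 199.1] 624 257 284 185 212 [0.59  0.138 0.
[... 466 characters left out ...]
3 [0.727 0.08  0.006]
{'time': 0.8, 'qpos': array([ 1.05797451e+00,  2.86302302e-01,  1.57664863e+00, -1.48829123e-05,
        1.27859945e+00, -1.49985456e-01]), 'dq': array([-0.00069522, -0.00017977, -0.0002854 ,  0.00120566, -0.00049138,
        0.00108473]), 'joint_efforts': array([-1.12252412e-03, -4.05926657e+01, -2.92916000e+01, -1.85694557e-04,
        3.77095494e-04,  6.43584599e-07]), 'eef_pos': array([0.23954052, 0.63106764, 0.40475119]), 'tcp_rot': array([ 8.23080600e-01,  5.67924578e-01,  2.21200418e-05, -2.86508440e-06]), 'contact_force': array([ 0.41551712,  0.50578971, -0.17430656]), 'wrist_torque': array([-0.03352931,  0.00346269,  0.02526801]), 'opening': 0.9974583831088935}
```

```bash
python3 - <<'E'
import cv2
for n,(x,y,w,h) in {"scene0":(200,100,220,240),"top0":(160,100,240,200)}.items():
    i=cv2.imread(f"pics/{n}.png"); k=2.5 if n=="scene0" else 3
    cv2.imwrite(f"pics/{n}z.png",cv2.resize(i[y:y+h,x:x+w],None,fx=k,fy=k,interpolation=cv2.INTER_CUBIC))
E
```

```text
(no output)
```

View pics/scene0.png

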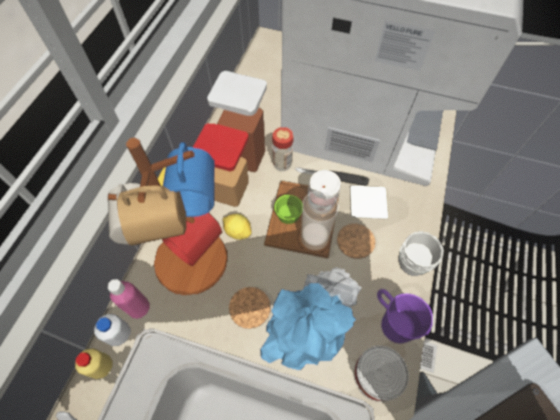

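View pics/scene0z.png

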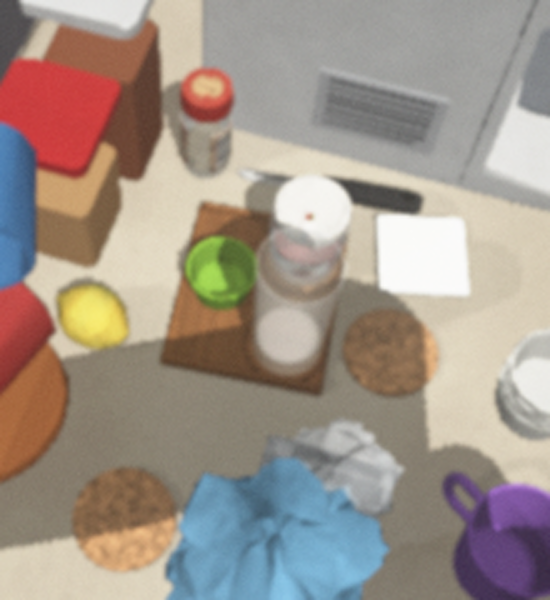

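View pics/top0z.png

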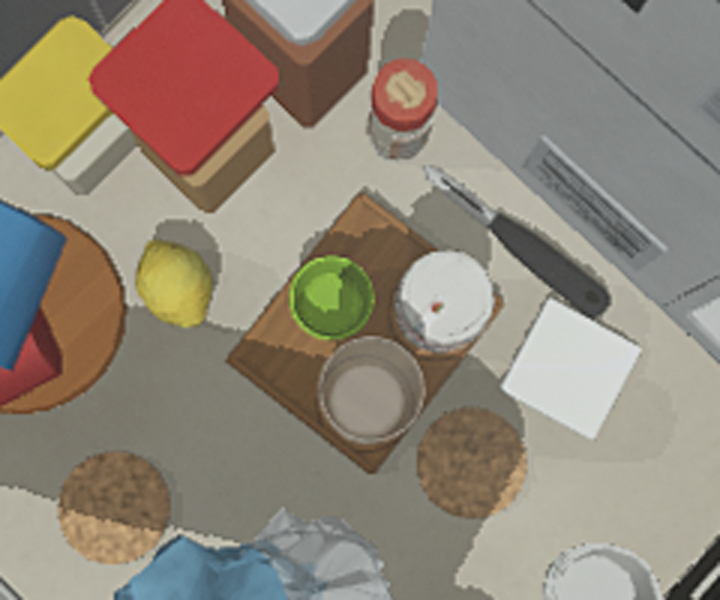

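View pics/top0.png

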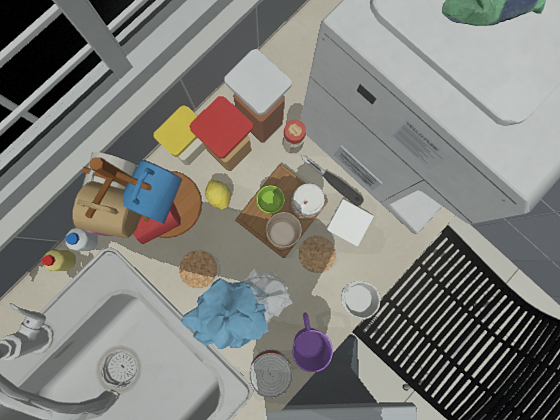

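```bash
cat > fit.py <<'E'
from h import *
from scipy.optimize import minimize
a=np.linspace(0,2*np.pi,48,endpoint=False)
P={"scoop":[(0,.024),(.034,.030)],"squat_jar":[(0,.031),(.005,.0325),(.065,.0325),(.07,.0315),(.084,.0315)],"tall_glass":[(0,.0325),(.134,.0325)],
"coaster_a":[(-.006,.04),(0,.04)],"spice_shaker":[(0,.0225),(.106,.0225)]}
def pts(l,x,y,z0,yaw=0):
    if l=="white_tile":
        q=np.array([[s,t,z] for z in(-.008,0) for s,t in((-.039,-.039),(.039,-.039),(.039,.039),(-.039,.039))])
        c,s=np.cos(yaw),np.sin(yaw); return np.c_[q[:,0]*c-q[:,1]*s+x,q[:,0]*s+q[:,1]*c+y,q[:,2]+z0]
    return np.vstack([np.c_[x+r*np.cos(a),y+r*np.sin(a),0*a+z0+h] for h,r in P[l]])
def hull(c,l,p,z0): 
    return cv2.convexHull(proj(c,pts(l,*p[:2],z0,*p[2:])).astype(np.float32))[:,0]
def sil(c,l,p,z0):
    m=np.zeros((420,560),np.uint8); cv2.fillPoly(m,[np.round(hull(c,l,p,z0)*16).astype(np.int32)],255,cv2.LINE_AA,4); return m/255.
def fit(obs,l,p0,z0):
    def cost(p): return sum(np.abs(sil(c,l,p,z0)-m).sum()/m.sum() for c,m in obs)
    r=minimize(cost,p0,method="Nelder-Mead",options=dict(initial_simplex=np.vstack([p0]+[np.array(p0)+d for d in np.diag([.01,.01,.3][:len(p0)])]),xatol=1e-4,fatol=1e-4))
    return r.x,r.fun
def getmask(n,l,near=None,c=None):
    rs=spotter.trace(n,l)
    if near is not None: rs=[r for r in rs if np.hypot(*(ray(c,*r["uv"],0.006)[:2]-near))<.06]
    return rs[0]["region"].astype(float) if rs else None
E
python3 - <<'E'
from fit import *
cs={n:cam(n) for n in("scene","top")}
for k,(l,p0,z0) in {"jar":("squat_jar",(.57,.05),.008),"glass":("tall_glass",(.54,.09),.008),"scoop":("scoop",(.59,.138),.008),"ca":("coaster_a",(.47,.035),.006),"cb":("coaster_a",(.44,.29),.006),"tile":("white_tile",(.54,-.037,.8),.008),"shaker":("spice_shaker",(.7,.09),0)}.items():
    for sel in(("scene",),("top",),("scene","top")):
        obs=[]
        for n in sel:
            m=getmask(n,l,p0[:2] if k in("ca","cb","scoop") else None,cs[n])
            if m is not None: obs.append((cs[n],m))
        if obs: x,f=fit(obs,l,p0,z0); print(k,sel,x.round(4),round(f,3))
E
```

```text
jar ('scene',) [0.589  0.0454] 1.069
jar ('top',) [0.5772 0.0584] 0.241
jar ('scene', 'top') [0.5775 0.0565] 1.322
glass ('scene',) [0.5145 0.1072] 0.15
glass ('top',) [0.5131 0.1111] 0.15
glass ('scene', 'top') [0.513  0.1109] 0.305
scoop ('scene',) [0.5833 0.1325] 0.174
scoop ('top',) [0.5853 0.1334] 0.083
scoop ('scene', 'top') [0.5845 0.1339] 0.272
ca ('scene',) [0.4668 0.0346] 0.101
ca ('top',) [0.4693 0.0356] 0.088
ca ('scene', 'top') [0.4674 0.0357] 0.194
cb ('scene',) [0.4411 0.2921] 0.084
cb ('top',) [0.4437 0.2915] 0.053
cb ('scene', 'top') [0.443  0.2917] 0.164
tile ('scene',) [ 0.531  -0.0391  1.0616] 0.185
tile ('top',) [ 0.5338 -0.0394  1.0335] 0.107
tile ('scene', 'top') [ 0.5344 -0.0392  0.9921] 0.279
shaker ('scene',) [0.7108 0.0814] 0.127
shaker ('top',) [0.7141 0.0817] 0.14
shaker ('scene', 'top') [0.7118 0.0812] 0.273
```

```bash
cat > ov.py <<'E'
from fit import *
def overlay(objs,tray,name,crop):
    for n in("scene","top"):
        c=cam(n); k=4; x0,y0,w,h=crop[n]
        im=cv2.resize(c["img"][y0:y0+h,x0:x0+w,::-1],None,fx=k,fy=k,interpolation=cv2.INTER_CUBIC)
        T=lambda q:np.round(((np.asarray(q)+.5-[x0,y0])*k-.5)*16).astype(np.int32)
        for l,p,z0 in objs:
            if l in P:
              for hh,r in(P[l][0],P[l][-1]):
                cv2.polylines(im,[T(proj(c,np.c_[p[0]+r*np.cos(a),p[1]+r*np.sin(a),0*a+z0+hh]))],1,(0,255,255) if hh else (255,0,255),1,cv2.LINE_AA,4)
            else: cv2.polylines(im,[T(proj(c,pts(l,*p[:2],z0,p[2])[4:]))],1,(0,0,255),1,cv2.LINE_AA,4)
        if tray is not None:
            x,y,t=tray; C,S=np.cos(t),np.sin(t)
            q=np.array([[-.068,-.08],[.068,-.08],[.068,.08],[-.068,.08]])
            cv2.polylines(im,[T(proj(c,np.c_[q[:,0]*C-q[:,1]*S+x,q[:,0]*S+q[:,1]*C+y,[.008]*4]))],1,(255,255,0),1,cv2.LINE_AA,4)
        cv2.imwrite(f"pics/{name}_{n}.png",im)
E
python3 - <<'E'
from ov import *
t=.889;mid=np.array([.545,.0848]);tr=mid+.032*np.array([np.cos(t),np.sin(t)]);print(tr)
overlay([("squat_jar",(.5772,.058),.008),("tall_glass",(.5131,.111),.008),("scoop",(.585,.1337),.008),("coaster_a",(.468,.0355),.006),("white_tile",(.5335,-.0393,1.03),.008)],(*tr,t),"ov1",{"scene":(245,120,150,145),"top":(230,150,150,130)})
E
```

```text
[0.56516604 0.10964614]
```

View pics/ov1_scene.png

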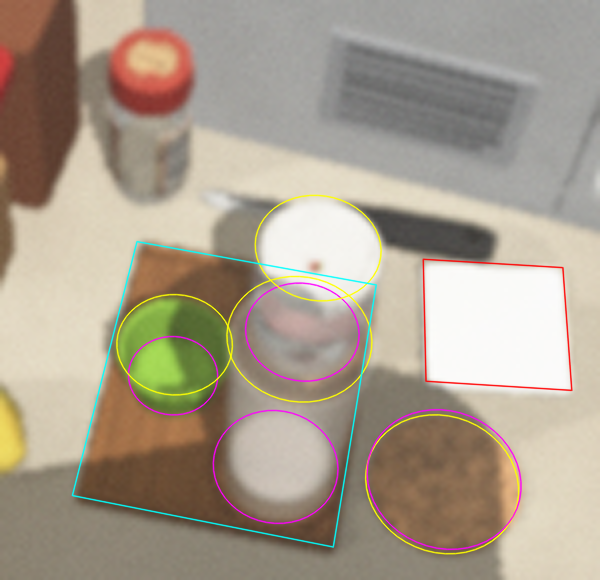

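View pics/ov1_top.png

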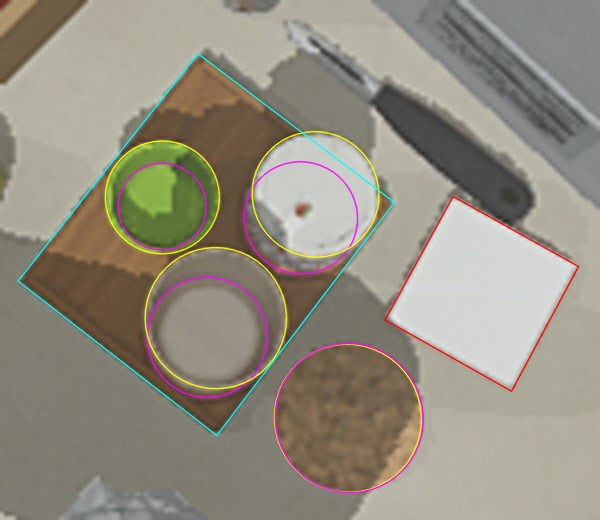

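```bash
cat > go.py <<'E'
import sys
from h import *
from scipy.spatial.transform import Rotation as Ro
def go(x,y,z,yaw=.889):
    s=readout.get_state(); R=Ro.from_quat(s["tcp_rot"]); d=np.array([x,y,z])-s["eef_pos"]
    G=Ro.from_matrix(np.array([[np.cos(yaw),np.sin(yaw),0],[np.sin(yaw),-np.cos(yaw),0],[0,0,-1]]).T)
    print("t",(R.inv().apply(d)*1000).round(1),"w",(R.inv()*G).as_rotvec().round(4),"pos",s["eef_pos"].round(4),"F",np.round(s["contact_force"],2),"open",round(s["opening"],3),"time",s["time"])
if __name__=="__main__": go(*map(float,sys.argv[1:]))
E
python3 go.py .5131 .111 .405
python3 - <<'E'
from h import *
c=cam("top"); 
cv2.imwrite("pics/rag.png",cv2.resize(c["img"][230:360,170:310,::-1],None,fx=4,fy=4))
c=cam("scene"); 
cv2.imwrite("pics/rag2.png",cv2.resize(c["img"][260:380,220:370,::-1],None,fx=4,fy=4))
E
```

```text
t [-3.891e+02  4.403e+02 -2.000e-01] w [0.    0.    0.319] pos [0.2395 0.6311 0.4047] F [-0.62  0.58  0.01] open 1.003 time 2.4
```

View pics/rag.png

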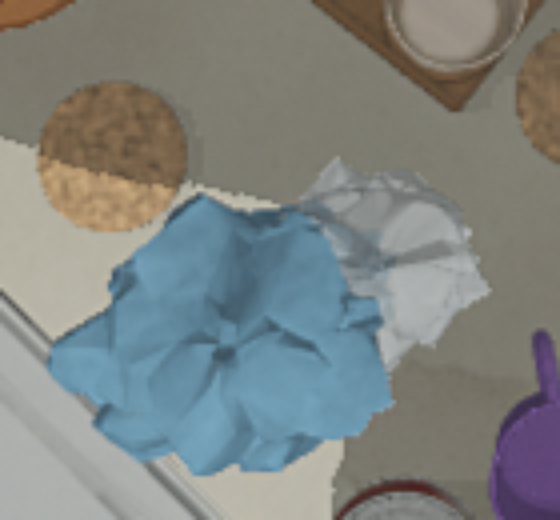

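View pics/rag2.png

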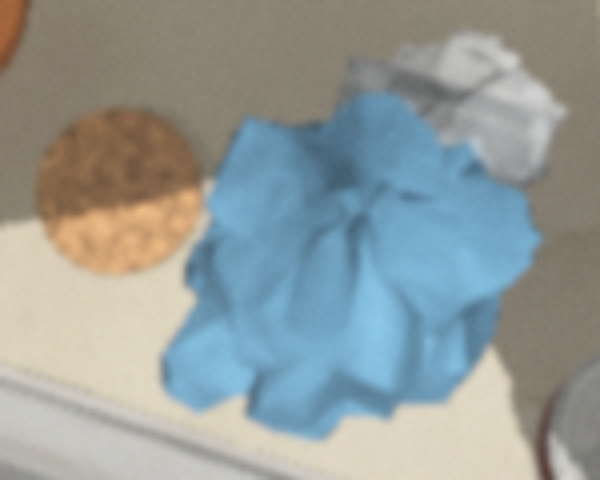

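```bash
python3 - <<'E'
from h import *
S,T=cam("scene"),cam("top")
for s,t in(((308.7,310),(225.5,317.5)),((282.5,290.5),(219.5,279.5))):
    for z in np.arange(0,.26,.03): print(z.round(2),ray(S,*s,z)[:2].round(3),ray(T,*t,z)[:2].round(3))
E
```

```text
0.0 [0.384 0.194] [0.339 0.234]
0.03 [0.378 0.199] [0.343 0.231]
0.06 [0.372 0.205] [0.347 0.227]
0.09 [0.366 0.211] [0.351 0.224]
0.12 [0.359 0.217] [0.355 0.221]
0.15 [0.353 0.223] [0.359 0.218]
0.18 [0.347 0.228] [0.362 0.215]
0.21 [0.341 0.234] [0.366 0.211]
0.24 [0.335 0.24 ] [0.37  0.208]
0.0 [0.441 0.221] [0.419 0.246]
0.03 [0.432 0.226] [0.42  0.242]
0.06 [0.424 0.23 ] [0.421 0.239]
0.09 [0.416 0.235] [0.422 0.235]
0.12 [0.407 0.24 ] [0.424 0.232]
0.15 [0.399 0.244] [0.425 0.228]
0.18 [0.391 0.249] [0.426 0.224]
0.21 [0.383 0.254] [0.427 0.221]
0.24 [0.374 0.258] [0.428 0.217]
```

Call:
apply_moves([
  {"tz":-30},
  {"tx":-40,"ty":45,"tz":-30,"wz":0.05},
  {"tx":-75,"ty":85,"tz":-30,"wz":0.15},
  {"tx":-110,"ty":125,"tz":-30,"wz":0.25},
  {"tx":-145,"ty":165,"tz":-30,"wz":0.319},
  {"tx":-180,"ty":204,"tz":-30,"wz":0.319},
  {"tx":-215,"ty":243,"tz":-30,"wz":0.319},
  {"tx":-250,"ty":283,"tz":-30,"wz":0.319},
  {"tx":-285,"ty":322,"tz":-30,"wz":0.319},
  {"tx":-320,"ty":362,"tz":-20,"wz":0.319},
  {"tx":-355,"ty":402,"tz":-10,"wz":0.319},
  {"tx":-389,"ty":440,"tz":0,"wz":0.319},
], hand=1)

```text
$.steps[0]: bad value
```

Call:
apply_moves([
  {"tx":0,"ty":0,"tz":-30,"wx":0,"wy":0,"wz":0},
  {"tx":-40,"ty":45,"tz":-30,"wx":0,"wy":0,"wz":0.05},
  {"tx":-75,"ty":85,"tz":-30,"wx":0,"wy":0,"wz":0.15},
  {"tx":-110,"ty":125,"tz":-30,"wx":0,"wy":0,"wz":0.25},
  {"tx":-145,"ty":165,"tz":-30,"wx":0,"wy":0,"wz":0.319},
  {"tx":-180,"ty":204,"tz":-30,"wx":0,"wy":0,"wz":0.319},
  {"tx":-215,"ty":243,"tz":-30,"wx":0,"wy":0,"wz":0.319},
  {"tx":-250,"ty":283,"tz":-30,"wx":0,"wy":0,"wz":0.319},
  {"tx":-285,"ty":322,"tz":-30,"wx":0,"wy":0,"wz":0.319},
  {"tx":-320,"ty":362,"tz":-20,"wx":0,"wy":0,"wz":0.319},
  {"tx":-355,"ty":402,"tz":-10,"wx":0,"wy":0,"wz":0.319},
  {"tx":-389,"ty":440,"tz":0,"wx":0,"wy":0,"wz":0.319},
], hand=1)

```text
time: 3.8
eef_pos: [0.4952, 0.1439, 0.4123]
tcp_rot: [0.903, 0.43, 0.001, 0.0]
contact_force: [0.5, 0.8, 0.6]
opening: 1.002
```

```bash
python3 go.py .5131 .111 .27; python3 - <<'E'
from ov import *
overlay([("squat_jar",(.5772,.058),.008),("tall_glass",(.5131,.111),.008)],None,"ov2",{"scene":(245,120,150,145),"top":(230,150,150,130)})
E
```

```text
t [-14.5  34.5 142.4] w [ 0.0013 -0.0015 -0.0001] pos [0.4952 0.1439 0.4123] F [0.53 0.79 0.58] open 1.002 time 3.8
```

View pics/ov2_scene.png

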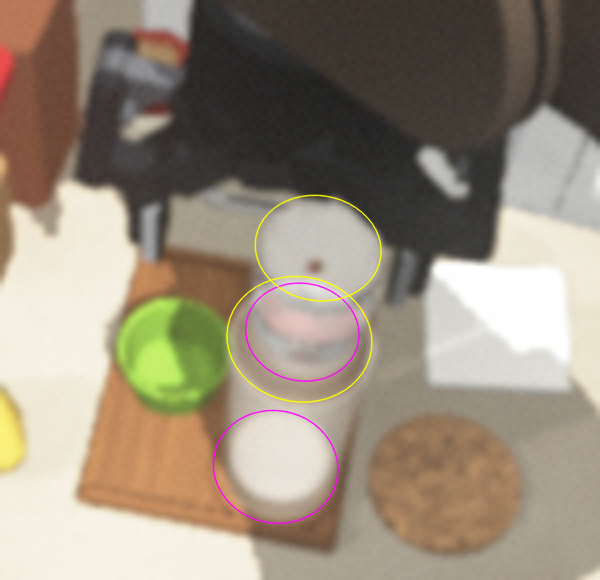

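Call:
apply_moves([
  {"tx":0,"ty":0,"tz":0,"wx":0,"wy":0,"wz":0},
  {"tx":0,"ty":0,"tz":0,"wx":0,"wy":0,"wz":0},
  {"tx":0,"ty":0,"tz":0,"wx":0,"wy":0,"wz":0},
])

```text
time: 4.2
eef_pos: [0.4942, 0.1471, 0.4123]
tcp_rot: [0.902, 0.431, 0.0, 0.0]
contact_force: [0.1, -0.1, 0.6]
opening: 0.999
```

```bash
python3 go.py .5131 .111 .27
```

```text
t [-16.3  37.4 142.3] w [ 0.0003 -0.0006  0.0021] pos [0.4942 0.1471 0.4123] F [ 0.06 -0.1   0.62] open 0.999 time 4.2
```

Call:
apply_moves([
  {"tx":-16.3,"ty":37.4,"tz":0,"wx":0,"wy":0,"wz":0.002},
  {"tx":-16.3,"ty":37.4,"tz":20,"wx":0,"wy":0,"wz":0.002},
  {"tx":-16.3,"ty":37.4,"tz":50,"wx":0,"wy":0,"wz":0.002},
  {"tx":-16.3,"ty":37.4,"tz":70,"wx":0,"wy":0,"wz":0.002},
  {"tx":-16.3,"ty":37.4,"tz":70,"wx":0,"wy":0,"wz":0.002},
  {"tx":-16.3,"ty":37.4,"tz":70,"wx":0,"wy":0,"wz":0.002},
])

```text
time: 4.8
eef_pos: [0.5133, 0.1107, 0.3424]
tcp_rot: [0.903, 0.43, 0.0, 0.0]
contact_force: [0.5, -0.2, 0.8]
opening: 0.998
```

```bash
python3 go.py .5131 .111 .27; python3 - <<'E'
from ov import *
overlay([("squat_jar",(.5772,.058),.008),("tall_glass",(.5131,.111),.008)],None,"ov3",{"scene":(245,120,150,145),"top":(230,150,150,130)})
E
```

```text
t [ 0.1 -0.4 72.4] w [ 0.0002 -0.0002 -0.0001] pos [0.5133 0.1107 0.3424] F [ 0.54 -0.2   0.77] open 0.998 time 4.8
```

View pics/ov3_scene.png

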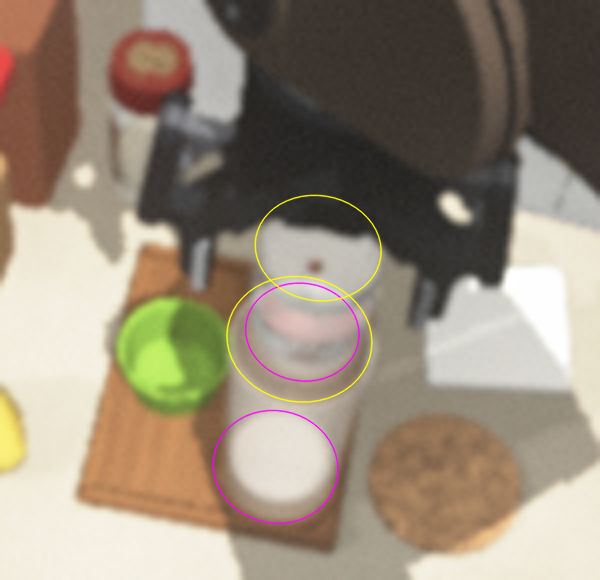

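Call:
apply_moves([
  {"tx":0,"ty":-0.3,"tz":20,"wx":0,"wy":0,"wz":0},
  {"tx":0,"ty":-0.3,"tz":40,"wx":0,"wy":0,"wz":0},
  {"tx":0,"ty":-0.3,"tz":60,"wx":0,"wy":0,"wz":0},
  {"tx":0,"ty":-0.3,"tz":72,"wx":0,"wy":0,"wz":0},
  {"tx":0,"ty":-0.3,"tz":72,"wx":0,"wy":0,"wz":0},
  {"tx":0,"ty":-0.3,"tz":72,"wx":0,"wy":0,"wz":0},
])

```text
time: 5.5
eef_pos: [0.5137, 0.11, 0.271]
tcp_rot: [0.903, 0.429, 0.001, 0.0]
contact_force: [0.4, 0.1, -1.2]
opening: 0.995
```

```bash
python3 go.py .5131 .111 .27; python3 - <<'E'
from ov import *
overlay([],None,"ov4",{"scene":(245,120,150,145),"top":(230,150,150,130)})
E
```

```text
t [ 0.4 -1.2  1. ] w [ 0.0013 -0.0011 -0.0018] pos [0.5137 0.11   0.271 ] F [ 0.37  0.06 -1.19] open 0.995 time 5.5
```

View pics/ov4_scene.png

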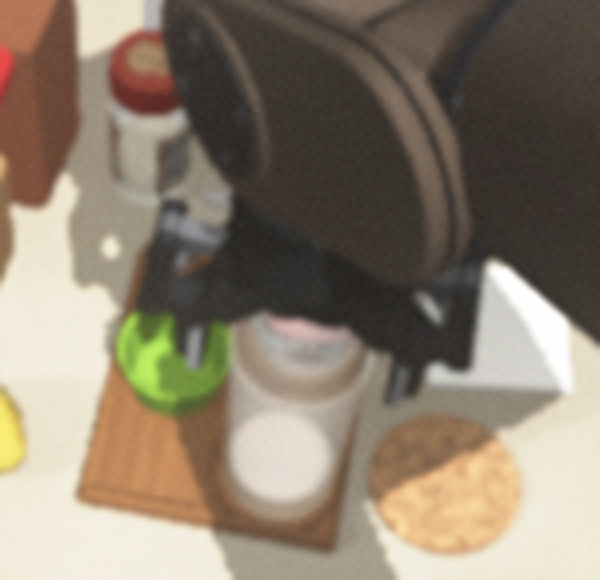

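Call:
apply_moves([
  {"tx":-0.3,"ty":1,"tz":1,"wx":0,"wy":0,"wz":0},
  {"tx":-0.3,"ty":1,"tz":1,"wx":0,"wy":0,"wz":0},
  {"tx":-0.3,"ty":1,"tz":1,"wx":0,"wy":0,"wz":0},
], hand=0.82, force=25)

```text
time: 5.9
eef_pos: [0.5139, 0.1089, 0.2692]
tcp_rot: [0.903, 0.429, 0.0, 0.0]
contact_force: [-0.1, -0.4, -0.2]
opening: 0.817
```

Call:
apply_moves([
  {"tx":0,"ty":0,"tz":0,"wx":0,"wy":0,"wz":0},
  {"tx":0,"ty":0,"tz":0,"wx":0,"wy":0,"wz":0},
  {"tx":0,"ty":0,"tz":0,"wx":0,"wy":0,"wz":0},
  {"tx":0,"ty":0,"tz":0,"wx":0,"wy":0,"wz":0},
  {"tx":0,"ty":0,"tz":0,"wx":0,"wy":0,"wz":0},
], hand=0.5, force=30)

```text
time: 6.4
eef_pos: [0.5141, 0.109, 0.2694]
tcp_rot: [0.903, 0.429, 0.0, 0.0]
contact_force: [0.4, -0.2, 4.2]
opening: 0.749
```

```bash
python3 go.py .5131 .111 .27
```

```text
t [ 1.  -2.  -0.6] w [ 0.0008 -0.0005 -0.0019] pos [0.5141 0.109  0.2694] F [ 0.44 -0.16  4.24] open 0.749 time 6.4
```

Call:
apply_moves([
  {"tx":0,"ty":0,"tz":-5,"wx":0,"wy":0,"wz":0},
  {"tx":0,"ty":0,"tz":-15,"wx":0,"wy":0,"wz":0},
  {"tx":0,"ty":0,"tz":-30,"wx":0,"wy":0,"wz":0},
  {"tx":0,"ty":0,"tz":-50,"wx":0,"wy":0,"wz":0},
  {"tx":0,"ty":0,"tz":-75,"wx":0,"wy":0,"wz":0},
  {"tx":0,"ty":0,"tz":-100,"wx":0,"wy":0,"wz":0},
  {"tx":0,"ty":0,"tz":-125,"wx":0,"wy":0,"wz":0},
  {"tx":0,"ty":0,"tz":-145,"wx":0,"wy":0,"wz":0},
  {"tx":0,"ty":0,"tz":-150,"wx":0,"wy":0,"wz":0},
  {"tx":0,"ty":0,"tz":-150,"wx":0,"wy":0,"wz":0},
])

```text
time: 7.4
eef_pos: [0.5137, 0.109, 0.4201]
tcp_rot: [0.903, 0.429, 0.001, 0.001]
contact_force: [1.0, 0.1, -3.2]
opening: 0.743
```

```bash
python3 go.py .443 .2917 .42 -.4; python3 - <<'E'
from ov import *
overlay([],None,"ov5",{"scene":(245,120,150,145),"top":(230,150,150,130)})
E
```

```text
t [ 9.690e+01 -1.702e+02 -1.000e-01] w [ 6.0000e-04 -2.5000e-03  1.2871e+00] pos [0.5137 0.109  0.4201] F [ 0.98  0.14 -3.18] open 0.743 time 7.4
```

View pics/ov5_scene.png

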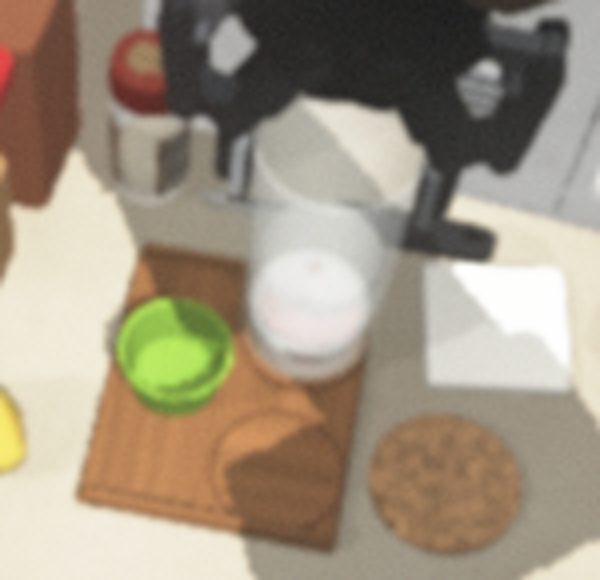

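Call:
apply_moves([
  {"tx":4,"ty":-7,"tz":0,"wx":0,"wy":0,"wz":0.06},
  {"tx":12,"ty":-22,"tz":0,"wx":0,"wy":0,"wz":0.18},
  {"tx":22,"ty":-39,"tz":0,"wx":0,"wy":0,"wz":0.3},
  {"tx":32,"ty":-57,"tz":0,"wx":0,"wy":0,"wz":0.42},
  {"tx":42,"ty":-75,"tz":0,"wx":0,"wy":0,"wz":0.54},
  {"tx":52,"ty":-93,"tz":0,"wx":0,"wy":0,"wz":0.67},
  {"tx":62,"ty":-111,"tz":0,"wx":0,"wy":0,"wz":0.8},
  {"tx":72,"ty":-129,"tz":0,"wx":0,"wy":0,"wz":0.93},
  {"tx":82,"ty":-147,"tz":0,"wx":0,"wy":0,"wz":1.06},
  {"tx":90,"ty":-161,"tz":0,"wx":0,"wy":0,"wz":1.18},
  {"tx":95,"ty":-170,"tz":0,"wx":0,"wy":0,"wz":1.28},
  {"tx":95,"ty":-170,"tz":0,"wx":0,"wy":0,"wz":1.285},
])

```text
time: 8.7
eef_pos: [0.4413, 0.2908, 0.4168]
tcp_rot: [0.98, -0.197, -0.002, 0.001]
contact_force: [-0.1, -0.6, -1.5]
opening: 0.736
```

Call:
apply_moves([
  {"tx":0,"ty":0,"tz":0,"wx":0,"wy":0,"wz":0},
  {"tx":0,"ty":0,"tz":0,"wx":0,"wy":0,"wz":0},
  {"tx":0,"ty":0,"tz":0,"wx":0,"wy":0,"wz":0},
])

```text
time: 9.0
eef_pos: [0.4423, 0.2895, 0.4185]
tcp_rot: [0.98, -0.198, -0.0, 0.0]
contact_force: [-0.0, -1.2, -2.0]
opening: 0.74
```

```bash
python3 go.py .442 .290 .2674 -.4; python3 - <<'E'
from ov import *
overlay([("tall_glass",(.443,.2917),.158),("coaster_a",(.443,.2917),.006)],None,"ov6",{"scene":(180,240,150,120),"top":(140,220,150,130)})
E
```

```text
t [ -0.4  -0.5 151.1] w [0.0005 0.0003 0.002 ] pos [0.4423 0.2895 0.4185] F [-0.02 -1.24 -2.02] open 0.74 time 9.0
```

View pics/ov6_scene.png

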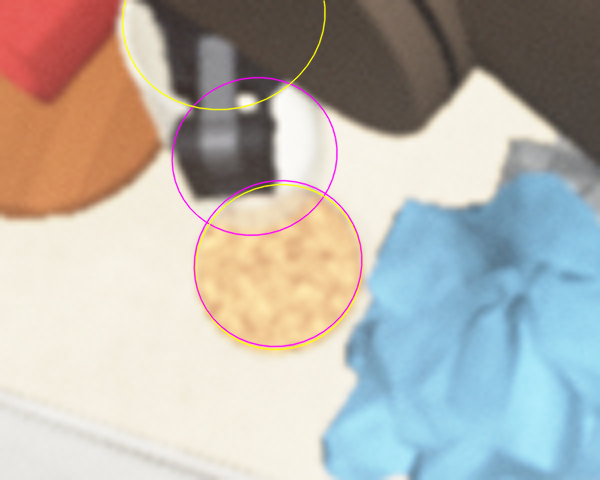

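View pics/ov6_top.png

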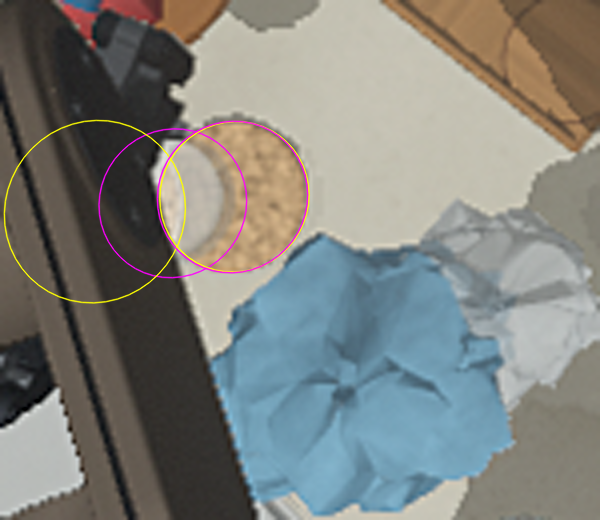

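Call:
apply_moves([
  {"tx":-0.3,"ty":-0.5,"tz":10,"wx":0,"wy":0,"wz":0},
  {"tx":-0.3,"ty":-0.5,"tz":30,"wx":0,"wy":0,"wz":0},
  {"tx":-0.3,"ty":-0.5,"tz":50,"wx":0,"wy":0,"wz":0},
  {"tx":-0.3,"ty":-0.5,"tz":70,"wx":0,"wy":0,"wz":0},
  {"tx":-0.3,"ty":-0.5,"tz":90,"wx":0,"wy":0,"wz":0},
  {"tx":-0.3,"ty":-0.5,"tz":110,"wx":0,"wy":0,"wz":0},
  {"tx":-0.3,"ty":-0.5,"tz":125,"wx":0,"wy":0,"wz":0},
  {"tx":-0.3,"ty":-0.5,"tz":135,"wx":0,"wy":0,"wz":0},
  {"tx":-0.3,"ty":-0.5,"tz":141,"wx":0,"wy":0,"wz":0},
  {"tx":-0.3,"ty":-0.5,"tz":144,"wx":0,"wy":0,"wz":0},
  {"tx":-0.3,"ty":-0.5,"tz":144,"wx":0,"wy":0,"wz":0},
  {"tx":-0.3,"ty":-0.5,"tz":144,"wx":0,"wy":0,"wz":0},
])

```text
time: 10.3
eef_pos: [0.4423, 0.2907, 0.2757]
tcp_rot: [0.98, -0.198, 0.001, -0.0]
contact_force: [-0.2, -0.3, -3.2]
opening: 0.743
```

```bash
python3 go.py .442 .290 .2674 -.4; python3 - <<'E'
from ov import *
overlay([("tall_glass",(.443,.2917),.011),("coaster_a",(.443,.2917),.006)],None,"ov7",{"scene":(180,240,150,120),"top":(140,220,150,130)})
E
```

```text
t [0.  0.8 8.3] w [-0.0012 -0.0012  0.002 ] pos [0.4423 0.2907 0.2757] F [-0.19 -0.31 -3.22] open 0.743 time 10.3
```

View pics/ov7_scene.png

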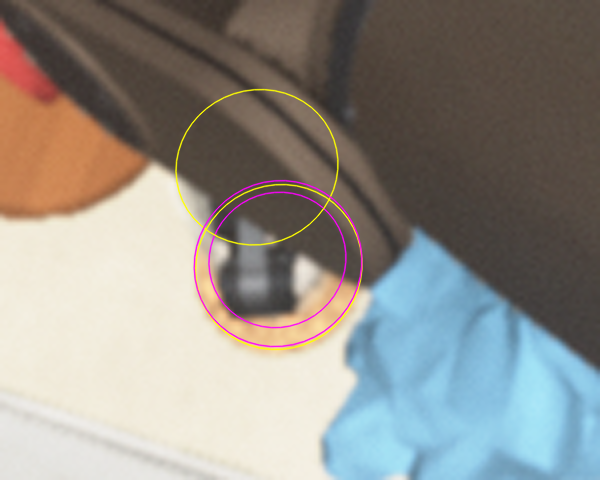

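View pics/ov7_top.png

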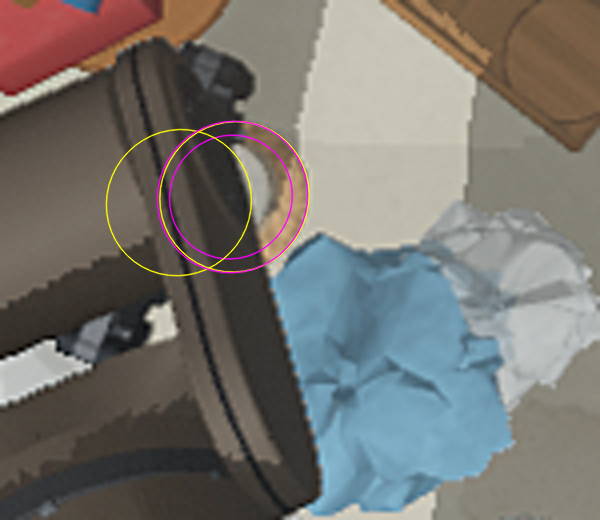

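Call:
apply_moves([
  {"tx":0,"ty":0,"tz":2,"wx":0,"wy":0,"wz":0},
  {"tx":0,"ty":0,"tz":4,"wx":0,"wy":0,"wz":0},
  {"tx":0,"ty":0,"tz":5.5,"wx":0,"wy":0,"wz":0},
  {"tx":0,"ty":0,"tz":6.5,"wx":0,"wy":0,"wz":0},
  {"tx":0,"ty":0,"tz":6.5,"wx":0,"wy":0,"wz":0},
  {"tx":0,"ty":0,"tz":6.5,"wx":0,"wy":0,"wz":0},
])

```text
time: 11.0
eef_pos: [0.442, 0.2906, 0.2683]
tcp_rot: [0.98, -0.198, -0.0, 0.0]
contact_force: [0.1, -0.2, -3.0]
opening: 0.743
```

```bash
python3 go.py .442 .290 .2674 -.4
```

```text
t [0.2 0.5 0.9] w [0.0001 0.0001 0.002 ] pos [0.442  0.2906 0.2683] F [ 0.08 -0.21 -2.98] open 0.743 time 11.0
```

Call:
apply_moves([
  {"tx":0,"ty":0,"tz":0.6,"wx":0,"wy":0,"wz":0},
  {"tx":0,"ty":0,"tz":1.2,"wx":0,"wy":0,"wz":0},
  {"tx":0,"ty":0,"tz":1.4,"wx":0,"wy":0,"wz":0},
  {"tx":0,"ty":0,"tz":1.4,"wx":0,"wy":0,"wz":0},
])

```text
time: 11.4
eef_pos: [0.4421, 0.2907, 0.2674]
tcp_rot: [0.98, -0.198, 0.0, -0.0]
contact_force: [0.3, 0.1, 0.3]
opening: 0.735
```

```bash
python3 go.py .442 .290 .2674 -.4
```

```text
t [ 0.2  0.7 -0. ] w [-0.0004 -0.0002  0.002 ] pos [0.4421 0.2907 0.2674] F [0.31 0.06 0.27] open 0.735 time 11.4
```

Call:
apply_moves([
  {"tx":0,"ty":0,"tz":0,"wx":0,"wy":0,"wz":0},
  {"tx":0,"ty":0,"tz":0,"wx":0,"wy":0,"wz":0},
  {"tx":0,"ty":0,"tz":0,"wx":0,"wy":0,"wz":0},
], hand=0.82)

```text
time: 11.7
eef_pos: [0.4421, 0.2906, 0.2672]
tcp_rot: [0.98, -0.198, 0.0, -0.0]
contact_force: [-0.2, 1.2, 0.4]
opening: 0.819
```

Call:
apply_moves([
  {"tx":0,"ty":0,"tz":0,"wx":0,"wy":0,"wz":0},
  {"tx":0,"ty":0,"tz":0,"wx":0,"wy":0,"wz":0},
  {"tx":0,"ty":0,"tz":0,"wx":0,"wy":0,"wz":0},
  {"tx":0,"ty":0,"tz":-20,"wx":0,"wy":0,"wz":0},
  {"tx":0,"ty":0,"tz":-50,"wx":0,"wy":0,"wz":0},
  {"tx":0,"ty":0,"tz":-90,"wx":0,"wy":0,"wz":0},
  {"tx":0,"ty":0,"tz":-120,"wx":0,"wy":0,"wz":0},
  {"tx":0,"ty":0,"tz":-120,"wx":0,"wy":0,"wz":0},
  {"tx":0,"ty":0,"tz":-120,"wx":0,"wy":0,"wz":0},
], hand=1)

```text
time: 12.6
eef_pos: [0.442, 0.2906, 0.3876]
tcp_rot: [0.98, -0.198, 0.001, -0.0]
contact_force: [0.3, 0.5, -0.6]
opening: 1.003
```

```bash
python3 go.py .577 .058 .3874 .889
```

```text
t [214.6 162.1   0.3] w [-2.0000e-04 -1.9000e-03 -1.2869e+00] pos [0.442  0.2906 0.3876] F [ 0.26  0.5  -0.64] open 1.003 time 12.6
```

Call:
apply_moves([
  {"tx":20,"ty":15,"tz":0,"wx":0,"wy":0,"wz":-0.12},
  {"tx":40,"ty":30,"tz":0,"wx":0,"wy":0,"wz":-0.24},
  {"tx":62,"ty":47,"tz":0,"wx":0,"wy":0,"wz":-0.37},
  {"tx":84,"ty":63,"tz":0,"wx":0,"wy":0,"wz":-0.5},
  {"tx":106,"ty":80,"tz":0,"wx":0,"wy":0,"wz":-0.63},
  {"tx":128,"ty":97,"tz":0,"wx":0,"wy":0,"wz":-0.76},
  {"tx":150,"ty":113,"tz":0,"wx":0,"wy":0,"wz":-0.89},
  {"tx":172,"ty":130,"tz":0,"wx":0,"wy":0,"wz":-1.02},
  {"tx":194,"ty":147,"tz":0,"wx":0,"wy":0,"wz":-1.15},
  {"tx":214.6,"ty":162.1,"tz":0,"wx":0,"wy":0,"wz":-1.28},
  {"tx":214.6,"ty":162.1,"tz":0,"wx":0,"wy":0,"wz":-1.287},
  {"tx":214.6,"ty":162.1,"tz":0,"wx":0,"wy":0,"wz":-1.287},
])

```text
time: 13.8
eef_pos: [0.5766, 0.0578, 0.3848]
tcp_rot: [0.903, 0.429, -0.002, -0.001]
contact_force: [-0.9, 0.9, -0.4]
opening: 1.001
```

Call:
apply_moves([
  {"tx":0,"ty":0,"tz":0,"wx":0,"wy":0,"wz":0},
  {"tx":0,"ty":0,"tz":0,"wx":0,"wy":0,"wz":0},
])

```text
time: 14.0
eef_pos: [0.5764, 0.0589, 0.3864]
tcp_rot: [0.903, 0.43, -0.0, -0.0]
contact_force: [0.5, -0.1, 0.1]
opening: 0.999
```

```bash
python3 go.py .577 .058 .22 .889; python3 - <<'E'
from ov import *
overlay([("squat_jar",(.577,.058),.008),("tall_glass",(.443,.2917),.006)],None,"ov8",{"scene":(200,130,190,180),"top":(170,150,190,150)})
E
```

```text
t [ -0.3   1.2 166.4] w [-0.001   0.0005  0.0005] pos [0.5764 0.0589 0.3864] F [ 0.49 -0.14  0.09] open 0.999 time 14.0
```

View pics/ov8_scene.png

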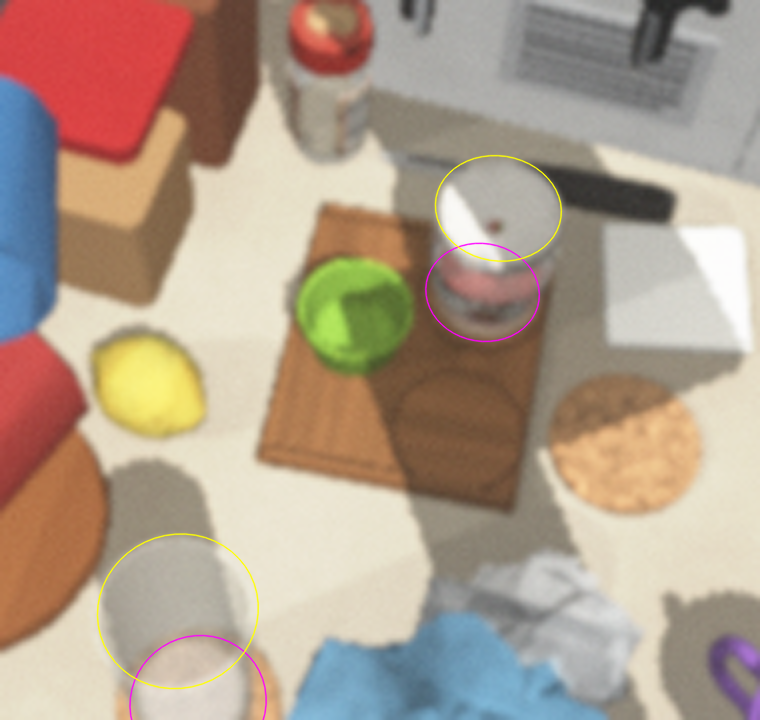

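View pics/ov8_top.png

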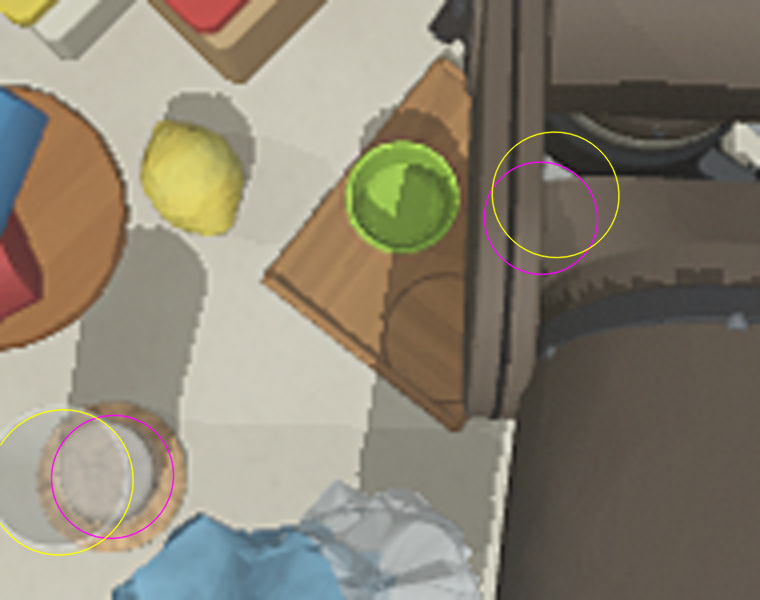

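Call:
apply_moves([
  {"tx":0,"ty":1,"tz":20,"wx":0,"wy":0,"wz":0},
  {"tx":0,"ty":1,"tz":50,"wx":0,"wy":0,"wz":0},
  {"tx":0,"ty":1,"tz":80,"wx":0,"wy":0,"wz":0},
  {"tx":0,"ty":1,"tz":105,"wx":0,"wy":0,"wz":0},
  {"tx":0,"ty":1,"tz":120,"wx":0,"wy":0,"wz":0},
  {"tx":0,"ty":1,"tz":135,"wx":0,"wy":0,"wz":0},
  {"tx":0,"ty":1,"tz":148,"wx":0,"wy":0,"wz":0},
  {"tx":0,"ty":1,"tz":158,"wx":0,"wy":0,"wz":0},
  {"tx":0,"ty":1,"tz":165,"wx":0,"wy":0,"wz":0},
  {"tx":0,"ty":1,"tz":166,"wx":0,"wy":0,"wz":0},
  {"tx":0,"ty":1,"tz":166,"wx":0,"wy":0,"wz":0},
  {"tx":0,"ty":1,"tz":166,"wx":0,"wy":0,"wz":0},
])

```text
time: 15.3
eef_pos: [0.5781, 0.0573, 0.2217]
tcp_rot: [0.903, 0.43, 0.001, 0.0]
contact_force: [0.2, 0.4, 0.7]
opening: 1.001
```

```bash
python3 go.py .577 .058 .22 .889; python3 - <<'E'
from ov import *
overlay([],None,"ov9",{"scene":(245,120,150,145),"top":(170,150,190,150)})
E
```

```text
t [-0.2 -1.3  1.7] w [ 0.0012 -0.0008 -0.    ] pos [0.5781 0.0573 0.2217] F [0.16 0.37 0.71] open 1.001 time 15.3
```

View pics/ov9_scene.png

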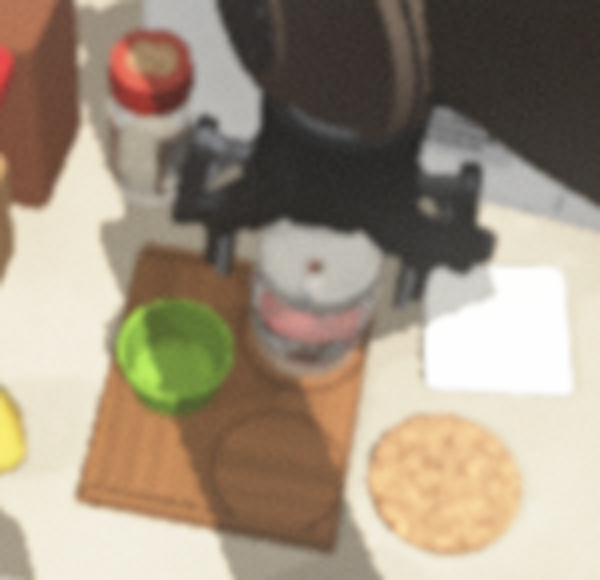

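Call:
apply_moves([
  {"tx":0,"ty":0,"tz":0,"wx":0,"wy":0,"wz":0},
  {"tx":0,"ty":0,"tz":0,"wx":0,"wy":0,"wz":0},
  {"tx":0,"ty":0,"tz":0,"wx":0,"wy":0,"wz":0},
], hand=0.82)

```text
time: 15.7
eef_pos: [0.5777, 0.0574, 0.2211]
tcp_rot: [0.903, 0.43, 0.0, 0.0]
contact_force: [-0.6, 0.5, 0.3]
opening: 0.824
```

Call:
apply_moves([
  {"tx":0,"ty":0,"tz":0,"wx":0,"wy":0,"wz":0},
  {"tx":0,"ty":0,"tz":0,"wx":0,"wy":0,"wz":0},
  {"tx":0,"ty":0,"tz":0,"wx":0,"wy":0,"wz":0},
  {"tx":0,"ty":0,"tz":0,"wx":0,"wy":0,"wz":0},
  {"tx":0,"ty":0,"tz":0,"wx":0,"wy":0,"wz":0},
], hand=0.5, force=30)

```text
time: 16.2
eef_pos: [0.5779, 0.0572, 0.2216]
tcp_rot: [0.903, 0.43, 0.0, 0.0]
contact_force: [-2.8, -1.6, 5.4]
opening: 0.746
```

```bash
python3 go.py .577 .058 .22 .889
```

```text
t [ 0.  -1.2  1.6] w [0.0004 0.0001 0.0001] pos [0.5779 0.0572 0.2216] F [-2.8  -1.63  5.36] open 0.746 time 16.2
```

Call:
apply_moves([
  {"tx":0,"ty":0,"tz":-5,"wx":0,"wy":0,"wz":0},
  {"tx":0,"ty":0,"tz":-15,"wx":0,"wy":0,"wz":0},
  {"tx":0,"ty":0,"tz":-30,"wx":0,"wy":0,"wz":0},
  {"tx":0,"ty":0,"tz":-50,"wx":0,"wy":0,"wz":0},
  {"tx":0,"ty":0,"tz":-70,"wx":0,"wy":0,"wz":0},
  {"tx":0,"ty":0,"tz":-80,"wx":0,"wy":0,"wz":0},
  {"tx":0,"ty":0,"tz":-80,"wx":0,"wy":0,"wz":0},
  {"tx":0,"ty":0,"tz":-80,"wx":0,"wy":0,"wz":0},
])

```text
time: 17.0
eef_pos: [0.5775, 0.0574, 0.3007]
tcp_rot: [0.903, 0.43, -0.0, -0.0]
contact_force: [0.7, 0.1, -2.7]
opening: 0.745
```

```bash
python3 go.py .468 .0355 .30 .889; python3 - <<'E'
from ov import *
overlay([],None,"ov10",{"scene":(245,120,150,145),"top":(170,150,190,150)})
E
```

```text
t [-86.  -71.2   0.7] w [-0.0003  0.0001  0.    ] pos [0.5775 0.0574 0.3007] F [ 0.71  0.15 -2.69] open 0.745 time 17.0
```

View pics/ov10_scene.png

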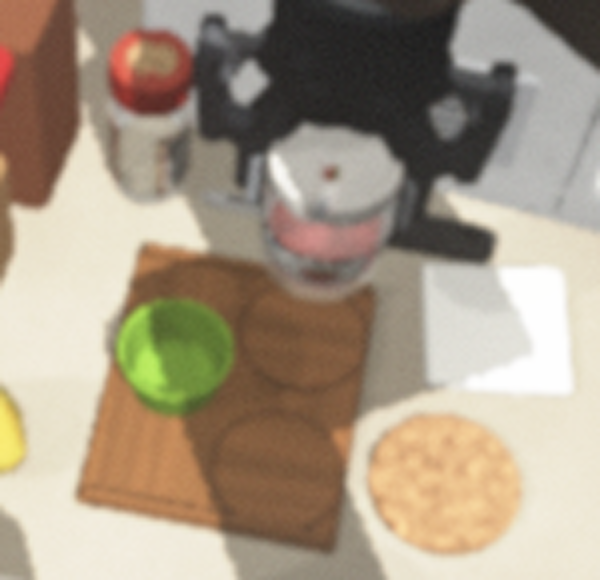

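Call:
apply_moves([
  {"tx":-6,"ty":-5,"tz":0,"wx":0,"wy":0,"wz":0},
  {"tx":-18,"ty":-15,"tz":0,"wx":0,"wy":0,"wz":0},
  {"tx":-34,"ty":-28,"tz":0,"wx":0,"wy":0,"wz":0},
  {"tx":-50,"ty":-41,"tz":0,"wx":0,"wy":0,"wz":0},
  {"tx":-66,"ty":-54,"tz":0,"wx":0,"wy":0,"wz":0},
  {"tx":-78,"ty":-64,"tz":0,"wx":0,"wy":0,"wz":0},
  {"tx":-86,"ty":-70,"tz":0,"wx":0,"wy":0,"wz":0},
  {"tx":-86,"ty":-70,"tz":15,"wx":0,"wy":0,"wz":0},
  {"tx":-86,"ty":-70,"tz":35,"wx":0,"wy":0,"wz":0},
  {"tx":-86,"ty":-70,"tz":55,"wx":0,"wy":0,"wz":0},
  {"tx":-86,"ty":-70,"tz":68,"wx":0,"wy":0,"wz":0},
  {"tx":-86,"ty":-70,"tz":70,"wx":0,"wy":0,"wz":0},
])

```text
time: 18.3
eef_pos: [0.4683, 0.0348, 0.2289]
tcp_rot: [0.903, 0.43, -0.002, -0.001]
contact_force: [-0.7, 0.1, -2.0]
opening: 0.743
```

Call:
apply_moves([
  {"tx":0,"ty":0,"tz":0,"wx":0,"wy":0,"wz":0},
  {"tx":0,"ty":0,"tz":0,"wx":0,"wy":0,"wz":0},
])

```text
time: 18.5
eef_pos: [0.4697, 0.0346, 0.2318]
tcp_rot: [0.903, 0.43, 0.001, 0.0]
contact_force: [0.5, -0.8, -2.5]
opening: 0.743
```

```bash
python3 go.py .469 .0347 .2196 .889; python3 - <<'E'
from ov import *
c=cam("scene"); print(ray(c,321.25,204,.008),ray(c,245+277/4,120+470/4,.008))
overlay([("squat_jar",(.468,.0355),.017),("coaster_a",(.468,.0355),.006)],None,"ov11",{"scene":(285,140,150,145),"top":(230,180,150,140)})
E
```

```text
t [-0.4 -0.6 12.2] w [ 0.0015 -0.0009  0.    ] pos [0.4697 0.0346 0.2318] F [ 0.5  -0.76 -2.5 ] open 0.743 time 18.5
[0.57236555 0.05785367 0.008     ] [0.50921483 0.11117117 0.008     ]
```

View pics/ov11_scene.png

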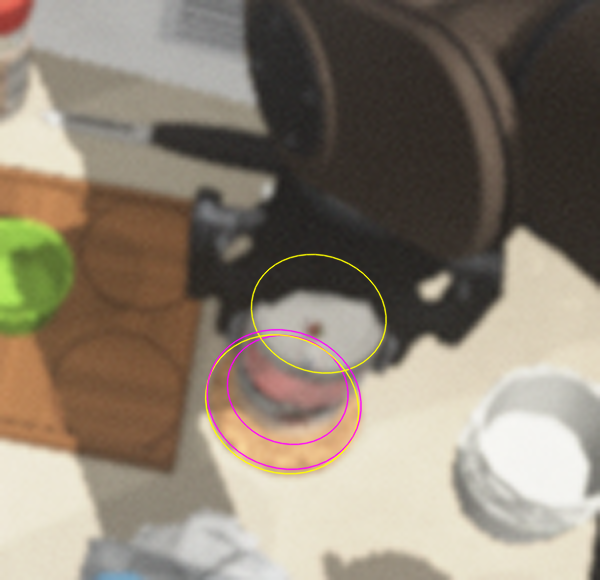

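View pics/ov11_top.png

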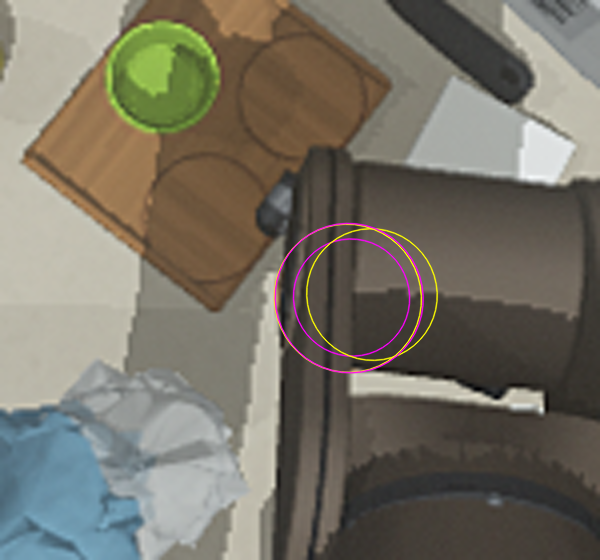

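Call:
apply_moves([
  {"tx":0,"ty":0,"tz":4,"wx":0,"wy":0,"wz":0},
  {"tx":0,"ty":0,"tz":7,"wx":0,"wy":0,"wz":0},
  {"tx":0,"ty":0,"tz":9,"wx":0,"wy":0,"wz":0},
  {"tx":0,"ty":0,"tz":10,"wx":0,"wy":0,"wz":0},
  {"tx":0,"ty":0,"tz":10,"wx":0,"wy":0,"wz":0},
  {"tx":0,"ty":0,"tz":10,"wx":0,"wy":0,"wz":0},
])

```text
time: 19.25
eef_pos: [0.4692, 0.0347, 0.2209]
tcp_rot: [0.903, 0.43, -0.0, -0.0]
contact_force: [-0.4, -0.5, -1.5]
opening: 0.745
```

```bash
python3 go.py .469 .0347 .2196 .889; python3 - <<'E'
from ov import *
c=cam("top"); print(ray(c,305.35,204.1,.008),ray(c,282.35,234.35,.008))
E
```

```text
t [-0.1 -0.2  1.3] w [-0.  0. -0.] pos [0.4692 0.0347 0.2209] F [-0.36 -0.53 -1.48] open 0.745 time 19.25
[0.5767417  0.05670265 0.008     ] [0.51181374 0.10879065 0.008     ]
```

Call:
apply_moves([
  {"tx":0,"ty":0,"tz":0.6,"wx":0,"wy":0,"wz":0},
  {"tx":0,"ty":0,"tz":1.2,"wx":0,"wy":0,"wz":0},
  {"tx":0,"ty":0,"tz":1.5,"wx":0,"wy":0,"wz":0},
  {"tx":0,"ty":0,"tz":1.5,"wx":0,"wy":0,"wz":0},
])

```text
time: 19.7
eef_pos: [0.4693, 0.0347, 0.2196]
tcp_rot: [0.903, 0.43, 0.0, 0.0]
contact_force: [-0.3, 0.3, -1.2]
opening: 0.743
```

```bash
python3 go.py .469 .0347 .2196 .889
```

```text
t [-0.2 -0.3  0. ] w [0.0001 0.     0.    ] pos [0.4693 0.0347 0.2196] F [-0.31  0.29 -1.22] open 0.743 time 19.7
```

Call:
apply_moves([
  {"tx":0,"ty":0,"tz":0.4,"wx":0,"wy":0,"wz":0},
  {"tx":0,"ty":0,"tz":0.6,"wx":0,"wy":0,"wz":0},
  {"tx":0,"ty":0,"tz":0.6,"wx":0,"wy":0,"wz":0},
])

```text
time: 20.0
eef_pos: [0.4694, 0.0346, 0.2196]
tcp_rot: [0.903, 0.43, -0.0, 0.0]
contact_force: [-2.5, -0.4, 5.1]
opening: 0.747
```

Call:
apply_moves([
  {"tx":0,"ty":0,"tz":0,"wx":0,"wy":0,"wz":0},
])

```text
time: 20.1
eef_pos: [0.4694, 0.0347, 0.2196]
tcp_rot: [0.903, 0.43, -0.0, 0.0]
contact_force: [-2.5, -0.1, 6.1]
opening: 0.74
```

In contact. Release, raise.

Call:
apply_moves([
  {"tx":0,"ty":0,"tz":0,"wx":0,"wy":0,"wz":0},
  {"tx":0,"ty":0,"tz":0,"wx":0,"wy":0,"wz":0},
  {"tx":0,"ty":0,"tz":0,"wx":0,"wy":0,"wz":0},
], hand=0.82)

```text
time: 20.4
eef_pos: [0.4692, 0.0347, 0.2188]
tcp_rot: [0.903, 0.43, 0.0, 0.0]
contact_force: [-0.2, -0.1, -0.5]
opening: 0.822
```

Call:
apply_moves([
  {"tx":0,"ty":0,"tz":0,"wx":0,"wy":0,"wz":0},
  {"tx":0,"ty":0,"tz":0,"wx":0,"wy":0,"wz":0},
  {"tx":0,"ty":0,"tz":0,"wx":0,"wy":0,"wz":0},
  {"tx":0,"ty":0,"tz":-20,"wx":0,"wy":0,"wz":0},
  {"tx":0,"ty":0,"tz":-50,"wx":0,"wy":0,"wz":0},
  {"tx":0,"ty":0,"tz":-80,"wx":0,"wy":0,"wz":0},
  {"tx":0,"ty":0,"tz":-100,"wx":0,"wy":0,"wz":0},
  {"tx":0,"ty":0,"tz":-100,"wx":0,"wy":0,"wz":0},
  {"tx":0,"ty":0,"tz":-100,"wx":0,"wy":0,"wz":0},
], hand=1)

```text
time: 21.3
eef_pos: [0.469, 0.0347, 0.3185]
tcp_rot: [0.903, 0.43, 0.0, 0.0]
contact_force: [-0.3, -0.3, 0.3]
opening: 0.996
```

```bash
python3 go.py .585 .1337 .32 .889; python3 - <<'E'
from ov import *
overlay([("squat_jar",(.468,.0355),.006),("coaster_a",(.468,.0355),.006),("scoop",(.585,.1337),.008)],None,"ov12",{"scene":(245,140,190,145),"top":(230,160,150,140)})
E
```

```text
t [149.9  27.7  -1.5] w [ 0.0001 -0.0001 -0.    ] pos [0.469  0.0347 0.3185] F [-0.28 -0.33  0.26] open 0.996 time 21.3
```

View pics/ov12_scene.png

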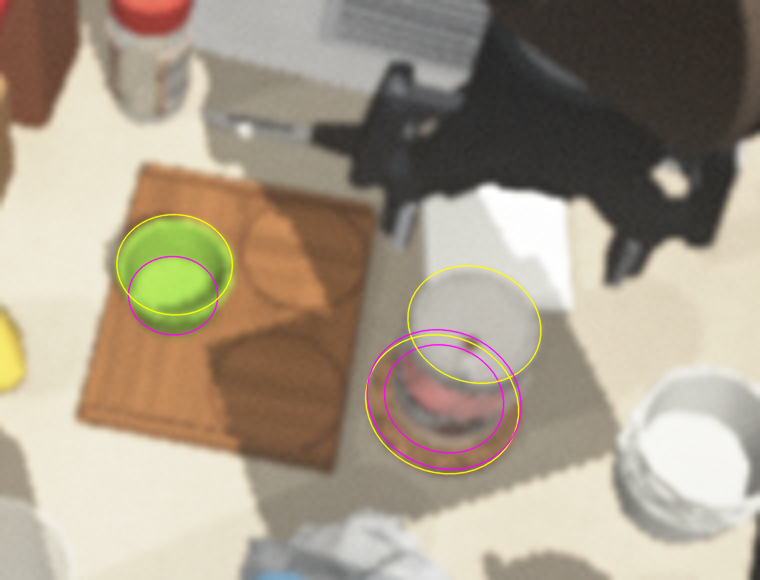

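View pics/ov12_top.png

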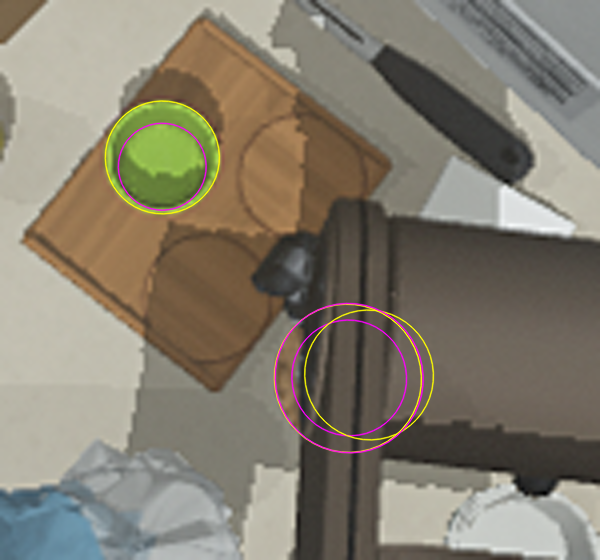

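Call:
apply_moves([
  {"tx":15,"ty":3,"tz":0,"wx":0,"wy":0,"wz":0},
  {"tx":45,"ty":8,"tz":0,"wx":0,"wy":0,"wz":0},
  {"tx":75,"ty":14,"tz":0,"wx":0,"wy":0,"wz":0},
  {"tx":105,"ty":19,"tz":0,"wx":0,"wy":0,"wz":0},
  {"tx":135,"ty":25,"tz":0,"wx":0,"wy":0,"wz":0},
  {"tx":150,"ty":27.7,"tz":0,"wx":0,"wy":0,"wz":0},
  {"tx":150,"ty":27.7,"tz":20,"wx":0,"wy":0,"wz":0},
  {"tx":150,"ty":27.7,"tz":50,"wx":0,"wy":0,"wz":0},
  {"tx":150,"ty":27.7,"tz":75,"wx":0,"wy":0,"wz":0},
  {"tx":150,"ty":27.7,"tz":80,"wx":0,"wy":0,"wz":0},
  {"tx":150,"ty":27.7,"tz":80,"wx":0,"wy":0,"wz":0},
  {"tx":150,"ty":27.7,"tz":80,"wx":0,"wy":0,"wz":0},
])

```text
time: 22.6
eef_pos: [0.5856, 0.1337, 0.2395]
tcp_rot: [0.903, 0.43, 0.0, 0.0]
contact_force: [0.2, 0.5, 0.5]
opening: 1.001
```

```bash
python3 go.py .585 .1335 .187 .889; python3 - <<'E'
from ov import *
overlay([("squat_jar",(.468,.0355),.006),("coaster_a",(.468,.0355),.006),("scoop",(.585,.1337),.008)],None,"ov13",{"scene":(225,120,190,145),"top":(230,160,150,140)})
E
```

```text
t [-0.6 -0.4 52.4] w [ 0.0007 -0.0006 -0.    ] pos [0.5856 0.1337 0.2395] F [0.18 0.5  0.48] open 1.001 time 22.6
```

View pics/ov13_scene.png

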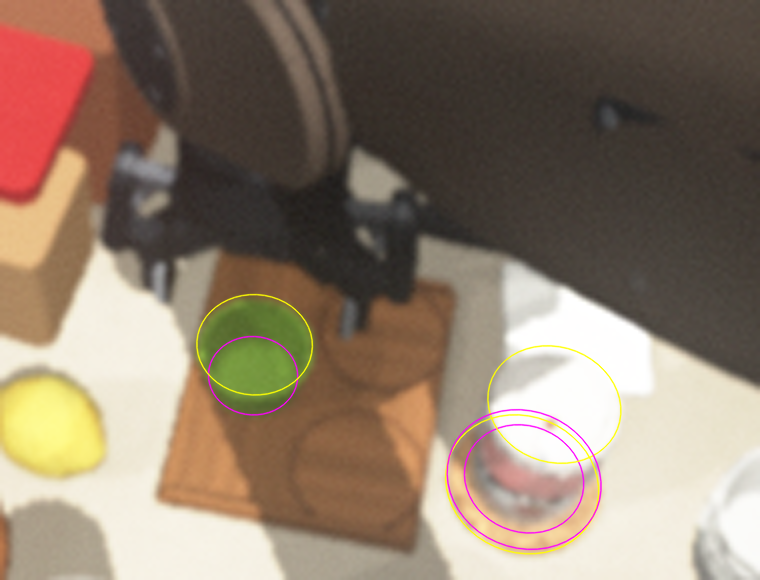

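View pics/ov13_top.png

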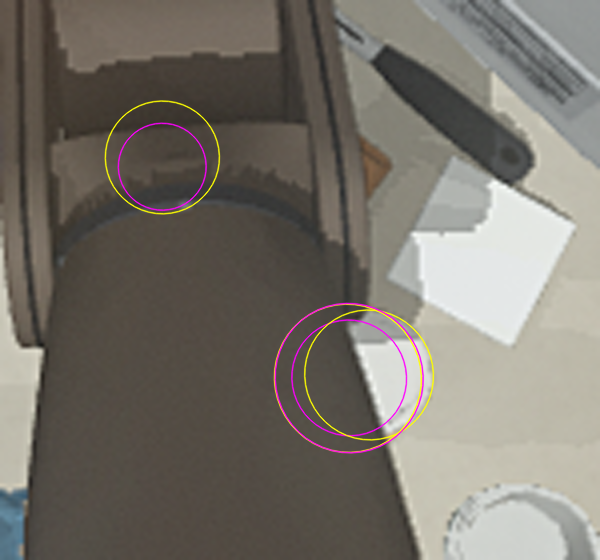

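```bash
python3 - <<'E'
from ov import *
c=cam("top"); b=ray(c,229,170,0); print(b, b[:2]-[.585,.1337], np.hypot(*(b[:2]-[.585,.1337])))
for z in(.08,.1,.12,.15,.2): print(z,proj(c,[[*b[:2],z]]))
print(proj(c,[[.712,.0815,.106]]))
E
```

```text
[0.65823155 0.22341066 0.        ] [0.07323155 0.08971066] 0.11580528159489559
0.08 [[225.16166459 161.29084997]]
0.1 [[224.08470828 158.84724536]]
0.12 [[222.95373904 156.2810859 ]]
0.15 [[221.14677487 152.18109974]]
0.2 [[217.79940451 144.5859452 ]]
[[294.91171899 130.36576861]]
```

Call:
apply_moves([
  {"tx":-0.5,"ty":0,"tz":12,"wx":0,"wy":0,"wz":0},
  {"tx":-0.5,"ty":0,"tz":24,"wx":0,"wy":0,"wz":0},
  {"tx":-0.5,"ty":0,"tz":36,"wx":0,"wy":0,"wz":0},
  {"tx":-0.5,"ty":0,"tz":45,"wx":0,"wy":0,"wz":0},
  {"tx":-0.5,"ty":0,"tz":50,"wx":0,"wy":0,"wz":0},
  {"tx":-0.5,"ty":0,"tz":52,"wx":0,"wy":0,"wz":0},
  {"tx":-0.5,"ty":0,"tz":52,"wx":0,"wy":0,"wz":0},
  {"tx":-0.5,"ty":0,"tz":52,"wx":0,"wy":0,"wz":0},
])

```text
time: 23.55
eef_pos: [0.5852, 0.1334, 0.1873]
tcp_rot: [0.903, 0.43, 0.0, 0.0]
contact_force: [-0.1, -0.5, 0.2]
opening: 1.002
```

```bash
python3 go.py .585 .1335 .187 .889; python3 - <<'E'
from ov import *
overlay([],None,"ov14",{"scene":(225,120,190,145),"top":(230,160,150,140)})
E
```

```text
t [-0.  -0.2  0.3] w [ 0.0007 -0.0006  0.    ] pos [0.5852 0.1334 0.1873] F [-0.13 -0.51  0.18] open 1.002 time 23.55
```

View pics/ov14_scene.png

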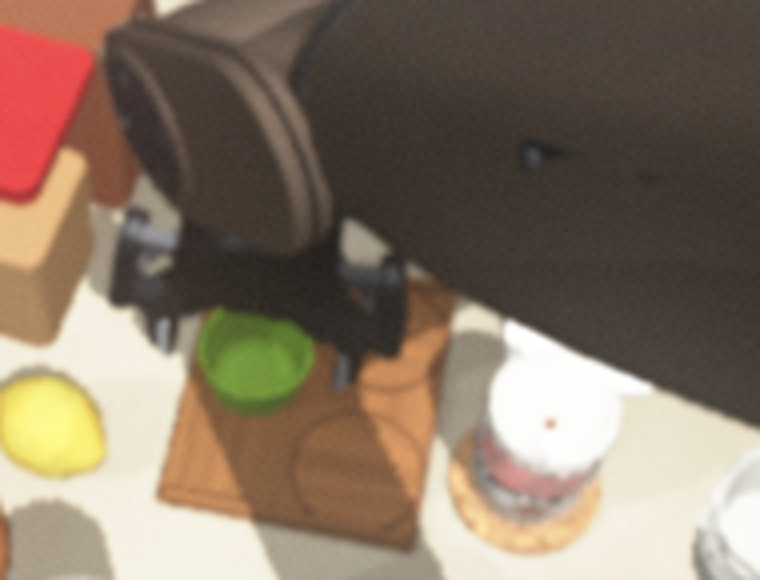

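Call:
apply_moves([
  {"tx":0,"ty":0,"tz":3,"wx":0,"wy":0,"wz":0},
  {"tx":0,"ty":0,"tz":3,"wx":0,"wy":0,"wz":0},
  {"tx":0,"ty":0,"tz":3,"wx":0,"wy":0,"wz":0},
], hand=0.77, force=20)

```text
time: 23.95
eef_pos: [0.5848, 0.1333, 0.1838]
tcp_rot: [0.903, 0.43, -0.0, -0.0]
contact_force: [-0.6, -0.2, -0.2]
opening: 0.769
```

Call:
apply_moves([
  {"tx":0,"ty":0,"tz":0,"wx":0,"wy":0,"wz":0},
  {"tx":0,"ty":0,"tz":0,"wx":0,"wy":0,"wz":0},
  {"tx":0,"ty":0,"tz":0,"wx":0,"wy":0,"wz":0},
  {"tx":0,"ty":0,"tz":0,"wx":0,"wy":0,"wz":0},
  {"tx":0,"ty":0,"tz":0,"wx":0,"wy":0,"wz":0},
], hand=0.4, force=20)

```text
time: 24.45
eef_pos: [0.585, 0.1333, 0.1842]
tcp_rot: [0.903, 0.43, 0.0, 0.0]
contact_force: [-1.7, -0.3, 4.2]
opening: 0.678
```

```bash
python3 go.py .585 .1335 .187 .889; python3 - <<'E'
from ov import *
overlay([],None,"ov15",{"scene":(225,120,190,145),"top":(230,160,150,140)})
E
```

```text
t [ 0.1 -0.1 -2.8] w [ 0.0002 -0.0001  0.    ] pos [0.585  0.1333 0.1842] F [-1.67 -0.34  4.16] open 0.678 time 24.45
```

View pics/ov15_scene.png

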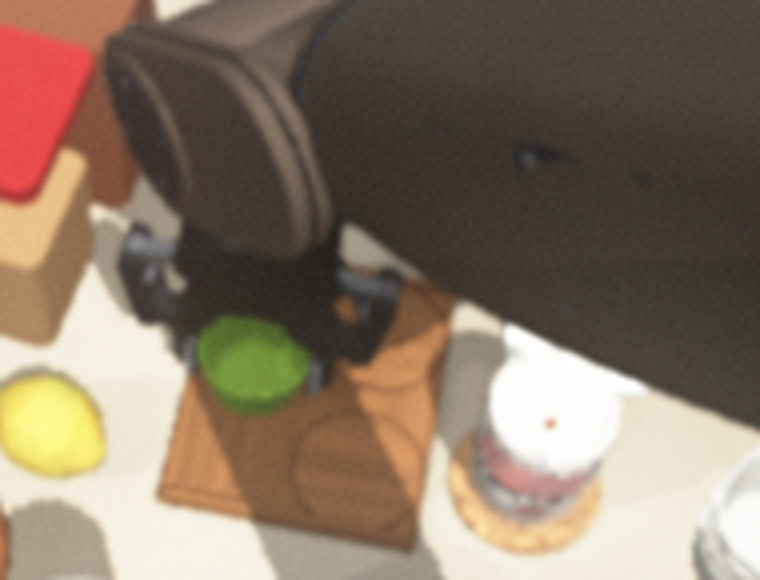

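Call:
apply_moves([
  {"tx":0,"ty":0,"tz":-4,"wx":0,"wy":0,"wz":0},
  {"tx":0,"ty":0,"tz":-12,"wx":0,"wy":0,"wz":0},
  {"tx":0,"ty":0,"tz":-25,"wx":0,"wy":0,"wz":0},
  {"tx":0,"ty":0,"tz":-45,"wx":0,"wy":0,"wz":0},
  {"tx":0,"ty":0,"tz":-65,"wx":0,"wy":0,"wz":0},
  {"tx":0,"ty":0,"tz":-85,"wx":0,"wy":0,"wz":0},
  {"tx":0,"ty":0,"tz":-105,"wx":0,"wy":0,"wz":0},
  {"tx":0,"ty":0,"tz":-120,"wx":0,"wy":0,"wz":0},
  {"tx":0,"ty":0,"tz":-120,"wx":0,"wy":0,"wz":0},
  {"tx":0,"ty":0,"tz":-120,"wx":0,"wy":0,"wz":0},
])

```text
time: 25.55
eef_pos: [0.5848, 0.1333, 0.3039]
tcp_rot: [0.903, 0.43, 0.0, 0.0]
contact_force: [0.6, 0.6, -1.9]
opening: 0.675
```

```bash
python3 go.py .5337 -.0393 .304 .889; python3 - <<'E'
from ov import *
overlay([],None,"ov16",{"scene":(225,120,190,145),"top":(230,160,150,140)})
E
```

```text
t [-1.662e+02  6.910e+01 -1.000e-01] w [ 0.0003 -0.0002  0.    ] pos [0.5848 0.1333 0.3039] F [ 0.55  0.57 -1.87] open 0.675 time 25.55
```

View pics/ov16_scene.png

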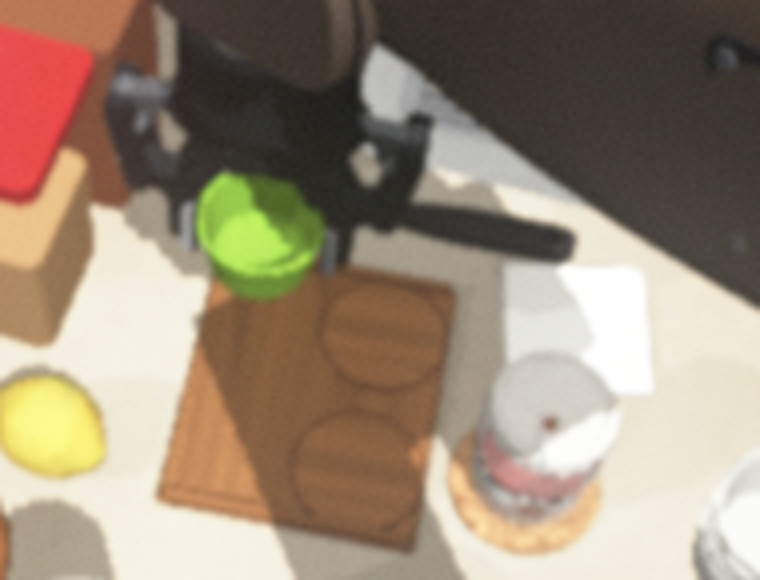

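```bash
python3 - <<'E'
from ov import *
c=cam("top"); a1=ray(c,305,137,0)[:2]; b=ray(c,390,210,0)[:2]; n=(b-a1)/np.linalg.norm(b-a1); n=np.array([-n[1],n[0]])
print(a1,b,[np.dot(np.array(p)-a1,n) for p in((.5335,-.0393),(.577,.057),(.585,.133))])
E
```

```text
[0.73073265 0.05149138] [ 0.56048099 -0.1309342 ] [np.float64(-0.08224654755895122), np.float64(-0.11614930942784545), np.float64(-0.1621548707024851)]
```

View pics/ov16_top.png

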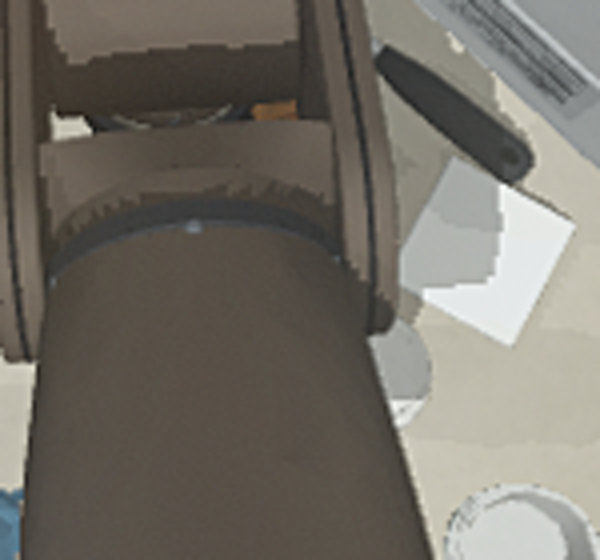

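Call:
apply_moves([
  {"tx":-8,"ty":3,"tz":0,"wx":0,"wy":0,"wz":0},
  {"tx":-24,"ty":10,"tz":0,"wx":0,"wy":0,"wz":0},
  {"tx":-42,"ty":17,"tz":0,"wx":0,"wy":0,"wz":0},
  {"tx":-60,"ty":25,"tz":0,"wx":0,"wy":0,"wz":0},
  {"tx":-78,"ty":32,"tz":0,"wx":0,"wy":0,"wz":0},
  {"tx":-96,"ty":40,"tz":0,"wx":0,"wy":0,"wz":0},
  {"tx":-114,"ty":47,"tz":0,"wx":0,"wy":0,"wz":0},
  {"tx":-132,"ty":55,"tz":0,"wx":0,"wy":0,"wz":0},
  {"tx":-148,"ty":62,"tz":0,"wx":0,"wy":0,"wz":0},
  {"tx":-160,"ty":67,"tz":0,"wx":0,"wy":0,"wz":0},
  {"tx":-166,"ty":69,"tz":0,"wx":0,"wy":0,"wz":0},
  {"tx":-166,"ty":69,"tz":0,"wx":0,"wy":0,"wz":0},
])

```text
time: 26.9
eef_pos: [0.5335, -0.0399, 0.3037]
tcp_rot: [0.903, 0.429, -0.0, -0.0]
contact_force: [0.4, -0.0, -0.3]
opening: 0.674
```

Call:
apply_moves([
  {"tx":0,"ty":0,"tz":0,"wx":0,"wy":0,"wz":0},
  {"tx":0,"ty":0,"tz":0,"wx":0,"wy":0,"wz":0},
])

```text
time: 27.1
eef_pos: [0.534, -0.0386, 0.3038]
tcp_rot: [0.903, 0.43, 0.0, -0.0]
contact_force: [-0.7, 0.2, 0.1]
opening: 0.674
```

```bash
python3 go.py .5335 -.0393 .1842 .889; python3 - <<'E'
from ov import *
overlay([("scoop",(.5335,-.0393),.128),("white_tile",(.5335,-.0393,1.03),.008)],None,"ov17",{"scene":(275,90,190,145),"top":(300,130,180,145)})
E
```

```text
t [-9.000e-01  1.000e-01  1.196e+02] w [-0.0001 -0.0001  0.0007] pos [ 0.534  -0.0386  0.3038] F [-0.67  0.2   0.14] open 0.674 time 27.1
```

View pics/ov17_scene.png

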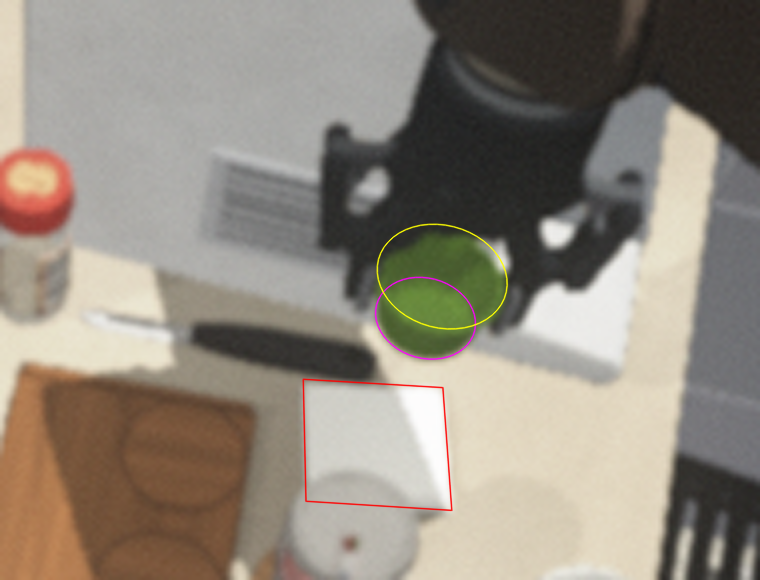

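View pics/ov17_top.png

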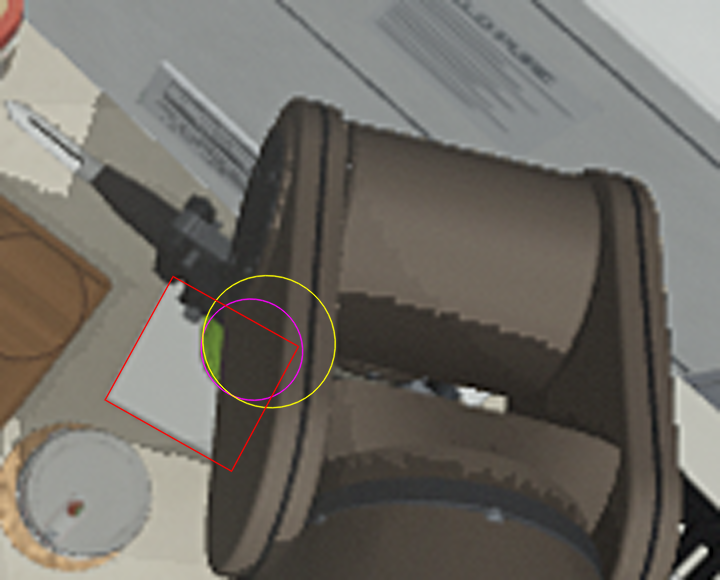

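```bash
python3 - <<'E'
from ov import *
c=cam("top")
for u,v in((230+380/4,160+60/4),(230+500/4,160+180/4),(230+530/4,160+160/4),(230+400/4,160+85/4)): print(ray(c,u,v,.015)[:2].round(3))
s=readout.get_state(); print(s["joint_efforts"].round(2),s["qpos"].round(3))
E
```

```text
[0.639 0.012]
[ 0.571 -0.051]
[ 0.582 -0.068]
[0.625 0.002]
[ -0.05 -30.08 -26.54  -0.     0.     0.  ] [-0.262  0.088  2.002  0.     1.052 -1.152]
```

Call:
apply_moves([
  {"tx":-0.8,"ty":0,"tz":10,"wx":0,"wy":0,"wz":0},
  {"tx":-0.8,"ty":0,"tz":25,"wx":0,"wy":0,"wz":0},
  {"tx":-0.8,"ty":0,"tz":45,"wx":0,"wy":0,"wz":0},
  {"tx":-0.8,"ty":0,"tz":65,"wx":0,"wy":0,"wz":0},
  {"tx":-0.8,"ty":0,"tz":82,"wx":0,"wy":0,"wz":0},
  {"tx":-0.8,"ty":0,"tz":96,"wx":0,"wy":0,"wz":0},
  {"tx":-0.8,"ty":0,"tz":106,"wx":0,"wy":0,"wz":0},
  {"tx":-0.8,"ty":0,"tz":112,"wx":0,"wy":0,"wz":0},
  {"tx":-0.8,"ty":0,"tz":115,"wx":0,"wy":0,"wz":0},
  {"tx":-0.8,"ty":0,"tz":116,"wx":0,"wy":0,"wz":0},
  {"tx":-0.8,"ty":0,"tz":116,"wx":0,"wy":0,"wz":0},
  {"tx":-0.8,"ty":0,"tz":116,"wx":0,"wy":0,"wz":0},
])

```text
time: 28.45
eef_pos: [0.5337, -0.0397, 0.1886]
tcp_rot: [0.903, 0.43, 0.001, 0.0]
contact_force: [0.6, -0.1, -0.9]
opening: 0.67
```

```bash
python3 go.py .5335 -.0393 .1842 .889; python3 - <<'E'
from ov import *
overlay([("scoop",(.5335,-.0393),.011),("white_tile",(.5335,-.0393,1.03),.008)],None,"ov18",{"scene":(275,90,190,145),"top":(300,130,180,145)})
E
```

```text
t [ 0.2 -0.4  4.4] w [ 0.0014 -0.0006 -0.    ] pos [ 0.5337 -0.0397  0.1886] F [ 0.62 -0.1  -0.9 ] open 0.67 time 28.45
```

View pics/ov18_scene.png

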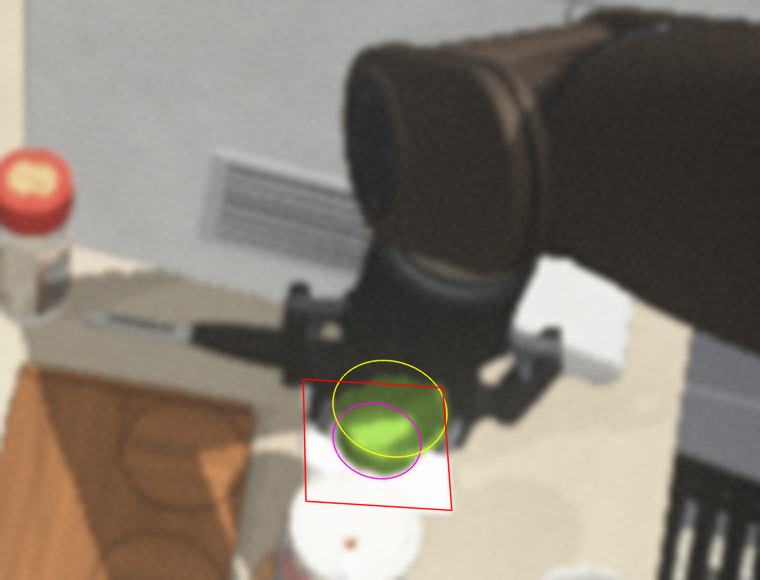

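Call:
apply_moves([
  {"tx":0.2,"ty":-0.4,"tz":1.5,"wx":0,"wy":0,"wz":0},
  {"tx":0.2,"ty":-0.4,"tz":2.5,"wx":0,"wy":0,"wz":0},
  {"tx":0.2,"ty":-0.4,"tz":3.2,"wx":0,"wy":0,"wz":0},
  {"tx":0.2,"ty":-0.4,"tz":3.2,"wx":0,"wy":0,"wz":0},
  {"tx":0.2,"ty":-0.4,"tz":3.2,"wx":0,"wy":0,"wz":0},
])

```text
time: 29.05
eef_pos: [0.5332, -0.0393, 0.1845]
tcp_rot: [0.903, 0.43, -0.0, -0.0]
contact_force: [0.4, -0.7, 0.4]
opening: 0.675
```

Call:
apply_moves([
  {"tx":0,"ty":0,"tz":0.4,"wx":0,"wy":0,"wz":0},
  {"tx":0,"ty":0,"tz":0.8,"wx":0,"wy":0,"wz":0},
  {"tx":0,"ty":0,"tz":0.8,"wx":0,"wy":0,"wz":0},
])

```text
time: 29.35
eef_pos: [0.5333, -0.0392, 0.1843]
tcp_rot: [0.903, 0.43, -0.0, -0.0]
contact_force: [-1.6, 1.4, 4.0]
opening: 0.674
```

Contact. Release and rise.

Call:
apply_moves([
  {"tx":0,"ty":0,"tz":0,"wx":0,"wy":0,"wz":0},
  {"tx":0,"ty":0,"tz":0,"wx":0,"wy":0,"wz":0},
  {"tx":0,"ty":0,"tz":0,"wx":0,"wy":0,"wz":0},
], hand=0.78)

```text
time: 29.65
eef_pos: [0.5332, -0.0393, 0.1837]
tcp_rot: [0.903, 0.43, 0.0, 0.0]
contact_force: [0.2, 0.2, 0.8]
opening: 0.781
```

Call:
apply_moves([
  {"tx":0,"ty":0,"tz":0,"wx":0,"wy":0,"wz":0},
  {"tx":0,"ty":0,"tz":0,"wx":0,"wy":0,"wz":0},
  {"tx":0,"ty":0,"tz":-8,"wx":0,"wy":0,"wz":0},
  {"tx":0,"ty":0,"tz":-25,"wx":0,"wy":0,"wz":0},
  {"tx":0,"ty":0,"tz":-50,"wx":0,"wy":0,"wz":0},
  {"tx":0,"ty":0,"tz":-80,"wx":0,"wy":0,"wz":0},
  {"tx":0,"ty":0,"tz":-110,"wx":0,"wy":0,"wz":0},
  {"tx":0,"ty":0,"tz":-135,"wx":0,"wy":0,"wz":0},
  {"tx":0,"ty":0,"tz":-135,"wx":0,"wy":0,"wz":0},
  {"tx":0,"ty":0,"tz":-135,"wx":0,"wy":0,"wz":0},
], hand=0.95)

```text
time: 30.65
eef_pos: [0.5331, -0.0392, 0.3195]
tcp_rot: [0.903, 0.43, 0.001, 0.001]
contact_force: [-0.6, 0.2, -0.7]
opening: 0.947
```

```bash
python3 go.py .4694 .0347 .32 .889; python3 - <<'E'
from ov import *
overlay([("scoop",(.5335,-.0393),.008),("white_tile",(.5335,-.0393,1.03),.008)],None,"ov19",{"scene":(275,90,190,145),"top":(300,130,180,145)})
E
```

```text
t [ 17.3 -96.1  -0.6] w [ 0.0015 -0.0006  0.    ] pos [ 0.5331 -0.0392  0.3195] F [-0.64  0.2  -0.72] open 0.947 time 30.65
```

View pics/ov19_scene.png

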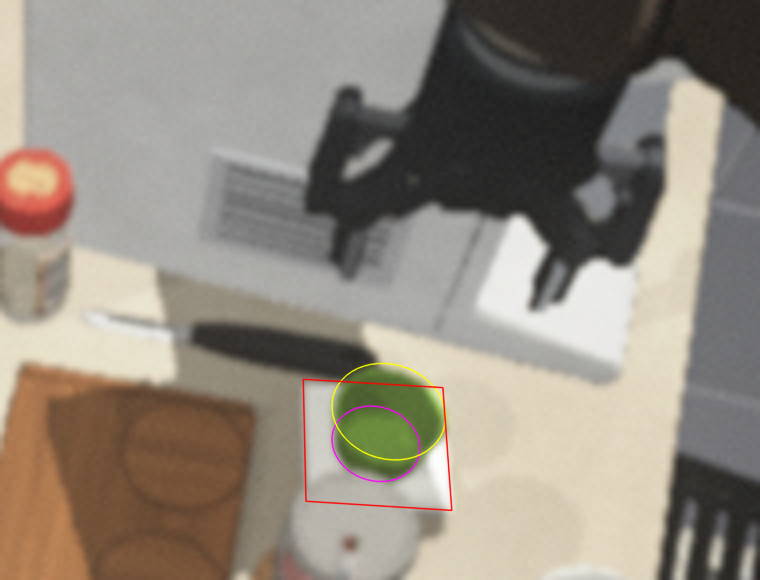

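Call:
apply_moves([
  {"tx":4,"ty":-20,"tz":0,"wx":0,"wy":0,"wz":0},
  {"tx":9,"ty":-50,"tz":0,"wx":0,"wy":0,"wz":0},
  {"tx":14,"ty":-80,"tz":0,"wx":0,"wy":0,"wz":0},
  {"tx":17.3,"ty":-96,"tz":0,"wx":0,"wy":0,"wz":0},
  {"tx":17.3,"ty":-96,"tz":0,"wx":0,"wy":0,"wz":0},
  {"tx":17.3,"ty":-96,"tz":10,"wx":0,"wy":0,"wz":0},
  {"tx":17.3,"ty":-96,"tz":20,"wx":0,"wy":0,"wz":0},
  {"tx":17.3,"ty":-96,"tz":30,"wx":0,"wy":0,"wz":0},
  {"tx":17.3,"ty":-96,"tz":30,"wx":0,"wy":0,"wz":0},
  {"tx":17.3,"ty":-96,"tz":30,"wx":0,"wy":0,"wz":0},
], hand=1)

```text
time: 31.75
eef_pos: [0.4697, 0.0343, 0.2881]
tcp_rot: [0.903, 0.43, -0.001, -0.0]
contact_force: [0.6, -0.2, -0.6]
opening: 0.998
```

```bash
python3 go.py .4694 .0347 .2192 .889; python3 - <<'E'
from ov import *
overlay([("scoop",(.5335,-.0393),.008),("white_tile",(.5335,-.0393,1.03),.008),("squat_jar",(.468,.0355),.006)],None,"ov20",{"scene":(275,120,190,145),"top":(300,130,180,145)})
E
```

```text
t [ 0.2 -0.4 68.9] w [-0.0013  0.0008 -0.0007] pos [0.4697 0.0343 0.2881] F [ 0.58 -0.19 -0.58] open 0.998 time 31.75
```

View pics/ov20_scene.png

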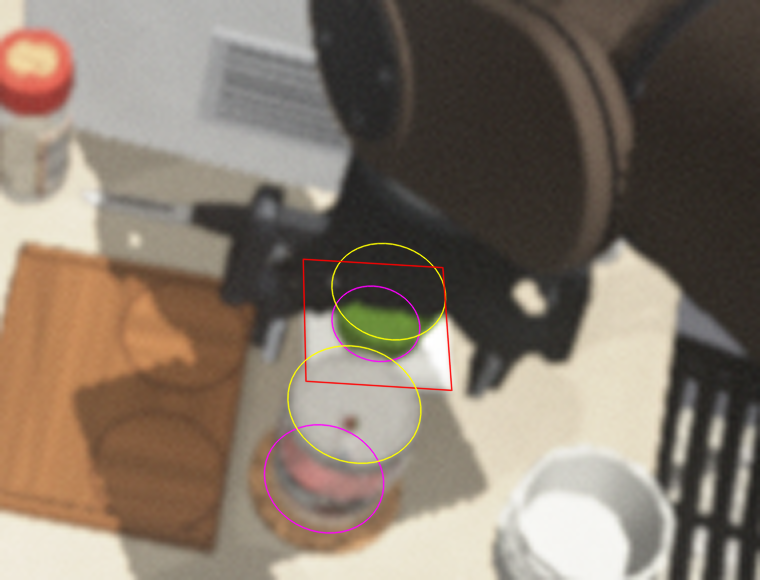

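Call:
apply_moves([
  {"tx":0.2,"ty":0,"tz":15,"wx":0,"wy":0,"wz":0},
  {"tx":0.2,"ty":0,"tz":30,"wx":0,"wy":0,"wz":0},
  {"tx":0.2,"ty":0,"tz":45,"wx":0,"wy":0,"wz":0},
  {"tx":0.2,"ty":0,"tz":57,"wx":0,"wy":0,"wz":0},
  {"tx":0.2,"ty":0,"tz":65,"wx":0,"wy":0,"wz":0},
  {"tx":0.2,"ty":0,"tz":68,"wx":0,"wy":0,"wz":0},
  {"tx":0.2,"ty":0,"tz":68,"wx":0,"wy":0,"wz":0},
  {"tx":0.2,"ty":0,"tz":68,"wx":0,"wy":0,"wz":0},
])

```text
time: 32.65
eef_pos: [0.47, 0.0348, 0.2214]
tcp_rot: [0.903, 0.43, 0.0, 0.0]
contact_force: [-0.0, 0.0, -0.3]
opening: 0.999
```

```bash
python3 go.py .4694 .0347 .2192 .889
```

```text
t [-0.4 -0.4  2.2] w [ 0.001  -0.0006 -0.    ] pos [0.47   0.0348 0.2214] F [-0.02  0.03 -0.3 ] open 0.999 time 32.65
```

Call:
apply_moves([
  {"tx":0,"ty":0,"tz":0,"wx":0,"wy":0,"wz":0},
  {"tx":0,"ty":0,"tz":0,"wx":0,"wy":0,"wz":0},
  {"tx":0,"ty":0,"tz":0,"wx":0,"wy":0,"wz":0},
], hand=0.82, force=30)

```text
time: 32.95
eef_pos: [0.4698, 0.0348, 0.2212]
tcp_rot: [0.903, 0.43, 0.0, 0.0]
contact_force: [0.7, -1.2, 0.0]
opening: 0.82
```

Call:
apply_moves([
  {"tx":0,"ty":0,"tz":0,"wx":0,"wy":0,"wz":0},
  {"tx":0,"ty":0,"tz":0,"wx":0,"wy":0,"wz":0},
  {"tx":0,"ty":0,"tz":0,"wx":0,"wy":0,"wz":0},
  {"tx":0,"ty":0,"tz":0,"wx":0,"wy":0,"wz":0},
  {"tx":0,"ty":0,"tz":0,"wx":0,"wy":0,"wz":0},
], hand=0.5)

```text
time: 33.45
eef_pos: [0.4699, 0.0347, 0.2217]
tcp_rot: [0.903, 0.43, -0.0, 0.0]
contact_force: [-2.3, -0.2, 5.6]
opening: 0.744
```

```bash
python3 go.py .4694 .0347 .2192 .889
```

```text
t [-0.3 -0.4  2.5] w [-0.      0.0004  0.0001] pos [0.4699 0.0347 0.2217] F [-2.3  -0.18  5.61] open 0.744 time 33.45
```

Call:
apply_moves([
  {"tx":0,"ty":0,"tz":-5,"wx":0,"wy":0,"wz":0},
  {"tx":0,"ty":0,"tz":-15,"wx":0,"wy":0,"wz":0},
  {"tx":0,"ty":0,"tz":-30,"wx":0,"wy":0,"wz":0},
  {"tx":0,"ty":0,"tz":-50,"wx":0,"wy":0,"wz":0},
  {"tx":0,"ty":0,"tz":-70,"wx":0,"wy":0,"wz":0},
  {"tx":0,"ty":0,"tz":-80,"wx":0,"wy":0,"wz":0},
  {"tx":0,"ty":0,"tz":-80,"wx":0,"wy":0,"wz":0},
  {"tx":0,"ty":0,"tz":-80,"wx":0,"wy":0,"wz":0},
])

```text
time: 34.25
eef_pos: [0.4693, 0.0349, 0.3003]
tcp_rot: [0.903, 0.43, -0.0, -0.0]
contact_force: [0.4, -0.8, -3.2]
opening: 0.742
```

```bash
python3 go.py .5782 .057 .3017 .889;  python3 - <<'E'
from ov import *
overlay([("scoop",(.5335,-.0393),.008),("white_tile",(.5335,-.0393,1.03),.008)],None,"ov21",{"scene":(275,120,190,145),"top":(300,130,180,145)})
E
```

```text
t [85.8 70.6 -1.4] w [-0.0006  0.0003 -0.    ] pos [0.4693 0.0349 0.3003] F [ 0.42 -0.85 -3.24] open 0.742 time 34.25
```

View pics/ov21_scene.png

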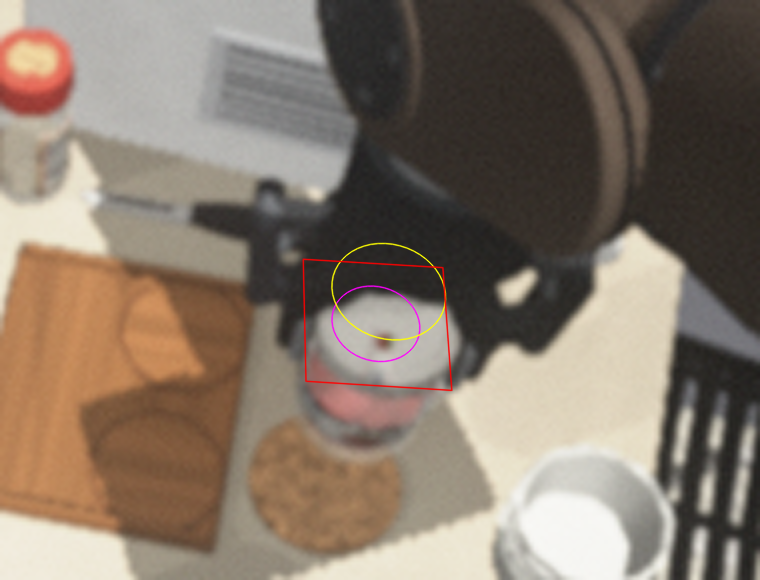

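Call:
apply_moves([
  {"tx":7,"ty":6,"tz":0,"wx":0,"wy":0,"wz":0},
  {"tx":20,"ty":16,"tz":0,"wx":0,"wy":0,"wz":0},
  {"tx":36,"ty":29,"tz":0,"wx":0,"wy":0,"wz":0},
  {"tx":52,"ty":42,"tz":0,"wx":0,"wy":0,"wz":0},
  {"tx":68,"ty":55,"tz":0,"wx":0,"wy":0,"wz":0},
  {"tx":79,"ty":65,"tz":0,"wx":0,"wy":0,"wz":0},
  {"tx":85.8,"ty":70.6,"tz":0,"wx":0,"wy":0,"wz":0},
  {"tx":85.8,"ty":70.6,"tz":15,"wx":0,"wy":0,"wz":0},
  {"tx":85.8,"ty":70.6,"tz":35,"wx":0,"wy":0,"wz":0},
  {"tx":85.8,"ty":70.6,"tz":52,"wx":0,"wy":0,"wz":0},
  {"tx":85.8,"ty":70.6,"tz":63,"wx":0,"wy":0,"wz":0},
  {"tx":85.8,"ty":70.6,"tz":65,"wx":0,"wy":0,"wz":0},
])

```text
time: 35.55
eef_pos: [0.5772, 0.057, 0.233]
tcp_rot: [0.903, 0.43, -0.002, -0.001]
contact_force: [0.3, -0.5, -2.5]
opening: 0.741
```

Call:
apply_moves([
  {"tx":0,"ty":0,"tz":0,"wx":0,"wy":0,"wz":0},
  {"tx":0,"ty":0,"tz":0,"wx":0,"wy":0,"wz":0},
  {"tx":0,"ty":0,"tz":0,"wx":0,"wy":0,"wz":0},
])

```text
time: 35.85
eef_pos: [0.579, 0.0569, 0.237]
tcp_rot: [0.903, 0.43, 0.001, 0.001]
contact_force: [-0.1, -0.5, -3.0]
opening: 0.745
```

```bash
python3 go.py .5782 .057 .2237 .889;  python3 - <<'E'
from ov import *
overlay([("scoop",(.5335,-.0393),.008),("squat_jar",(.577,.058),.021)],None,"ov22",{"scene":(245,120,190,145),"top":(300,130,180,145)})
E
```

```text
t [-0.5 -0.7 13.3] w [ 0.0019 -0.0013 -0.    ] pos [0.579  0.0569 0.237 ] F [-0.15 -0.52 -3.05] open 0.745 time 35.85
```

View pics/ov22_scene.png

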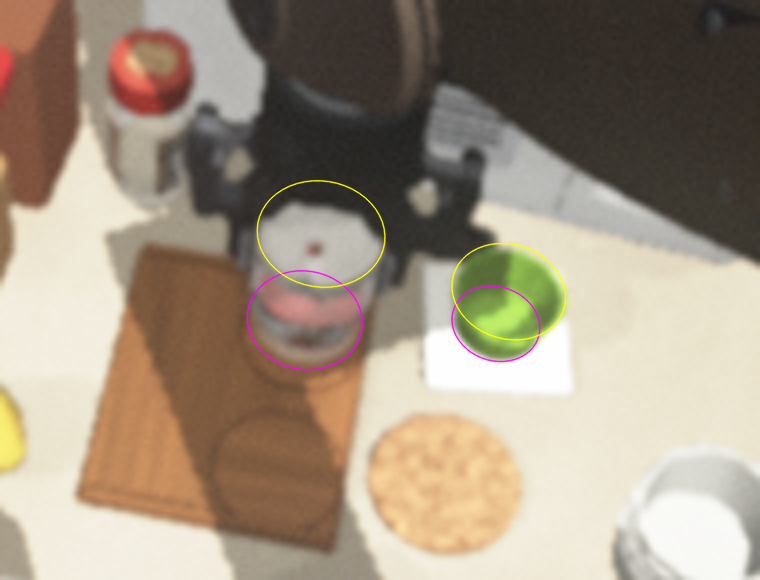

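View pics/ov22_top.png

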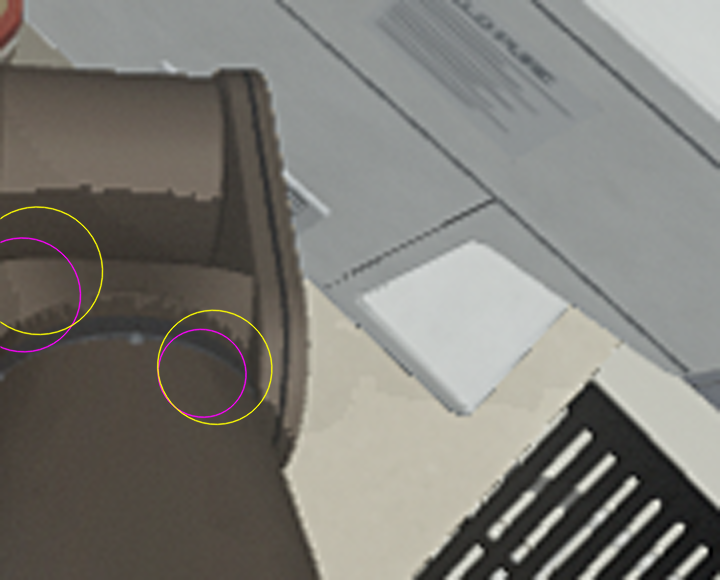

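Call:
apply_moves([
  {"tx":-0.2,"ty":-0.3,"tz":4,"wx":0,"wy":0,"wz":0},
  {"tx":-0.2,"ty":-0.3,"tz":7.5,"wx":0,"wy":0,"wz":0},
  {"tx":-0.2,"ty":-0.3,"tz":10,"wx":0,"wy":0,"wz":0},
  {"tx":-0.2,"ty":-0.3,"tz":11,"wx":0,"wy":0,"wz":0},
  {"tx":-0.2,"ty":-0.3,"tz":11,"wx":0,"wy":0,"wz":0},
  {"tx":-0.2,"ty":-0.3,"tz":11,"wx":0,"wy":0,"wz":0},
])

```text
time: 36.55
eef_pos: [0.5782, 0.057, 0.2248]
tcp_rot: [0.903, 0.43, -0.0, 0.0]
contact_force: [0.6, -0.2, -1.9]
opening: 0.741
```

Call:
apply_moves([
  {"tx":0,"ty":0,"tz":0.6,"wx":0,"wy":0,"wz":0},
  {"tx":0,"ty":0,"tz":1.2,"wx":0,"wy":0,"wz":0},
  {"tx":0,"ty":0,"tz":1.5,"wx":0,"wy":0,"wz":0},
  {"tx":0,"ty":0,"tz":1.5,"wx":0,"wy":0,"wz":0},
])

```text
time: 36.95
eef_pos: [0.5783, 0.057, 0.2238]
tcp_rot: [0.903, 0.43, 0.0, 0.0]
contact_force: [-2.4, 0.6, 0.8]
opening: 0.744
```

Call:
apply_moves([
  {"tx":0,"ty":0,"tz":0.2,"wx":0,"wy":0,"wz":0},
  {"tx":0,"ty":0,"tz":0.2,"wx":0,"wy":0,"wz":0},
  {"tx":0,"ty":0,"tz":0.2,"wx":0,"wy":0,"wz":0},
  {"tx":0,"ty":0,"tz":0.2,"wx":0,"wy":0,"wz":0},
], hand=0.82)

```text
time: 37.35
eef_pos: [0.5783, 0.057, 0.2233]
tcp_rot: [0.903, 0.43, 0.0, 0.0]
contact_force: [-0.0, -0.7, 0.2]
opening: 0.821
```

Call:
apply_moves([
  {"tx":0,"ty":0,"tz":0,"wx":0,"wy":0,"wz":0},
  {"tx":0,"ty":0,"tz":0,"wx":0,"wy":0,"wz":0},
  {"tx":0,"ty":0,"tz":0,"wx":0,"wy":0,"wz":0},
  {"tx":0,"ty":0,"tz":-20,"wx":0,"wy":0,"wz":0},
  {"tx":0,"ty":0,"tz":-50,"wx":0,"wy":0,"wz":0},
  {"tx":0,"ty":0,"tz":-90,"wx":0,"wy":0,"wz":0},
  {"tx":0,"ty":0,"tz":-130,"wx":0,"wy":0,"wz":0},
  {"tx":0,"ty":0,"tz":-165,"wx":0,"wy":0,"wz":0},
  {"tx":0,"ty":0,"tz":-165,"wx":0,"wy":0,"wz":0},
  {"tx":0,"ty":0,"tz":-165,"wx":0,"wy":0,"wz":0},
], hand=1)

```text
time: 38.35
eef_pos: [0.5783, 0.057, 0.3893]
tcp_rot: [0.903, 0.43, 0.001, 0.001]
contact_force: [-0.8, -0.1, -0.8]
opening: 0.998
```

```bash
python3 go.py .4421 .2907 .388 -.4
```

```text
t [  95.7 -253.     0.9] w [ 8.000e-04 -2.400e-03  1.289e+00] pos [0.5783 0.057  0.3893] F [-0.75 -0.13 -0.75] open 0.998 time 38.35
```

Call:
apply_moves([
  {"tx":8,"ty":-20,"tz":0,"wx":0,"wy":0,"wz":0.1},
  {"tx":17,"ty":-45,"tz":0,"wx":0,"wy":0,"wz":0.23},
  {"tx":27,"ty":-71,"tz":0,"wx":0,"wy":0,"wz":0.36},
  {"tx":37,"ty":-97,"tz":0,"wx":0,"wy":0,"wz":0.49},
  {"tx":47,"ty":-123,"tz":0,"wx":0,"wy":0,"wz":0.62},
  {"tx":57,"ty":-149,"tz":0,"wx":0,"wy":0,"wz":0.75},
  {"tx":67,"ty":-175,"tz":0,"wx":0,"wy":0,"wz":0.88},
  {"tx":77,"ty":-201,"tz":0,"wx":0,"wy":0,"wz":1.01},
  {"tx":87,"ty":-230,"tz":0,"wx":0,"wy":0,"wz":1.15},
  {"tx":95.7,"ty":-253,"tz":0,"wx":0,"wy":0,"wz":1.28},
  {"tx":95.7,"ty":-253,"tz":0,"wx":0,"wy":0,"wz":1.288},
  {"tx":95.7,"ty":-253,"tz":0,"wx":0,"wy":0,"wz":1.288},
])

```text
time: 39.55
eef_pos: [0.4416, 0.2908, 0.3862]
tcp_rot: [0.98, -0.197, -0.001, 0.001]
contact_force: [-0.3, -0.7, -0.4]
opening: 0.996
```

Call:
apply_moves([
  {"tx":0,"ty":0,"tz":0,"wx":0,"wy":0,"wz":0},
  {"tx":0,"ty":0,"tz":0,"wx":0,"wy":0,"wz":0},
  {"tx":0,"ty":0,"tz":0,"wx":0,"wy":0,"wz":0},
])

```text
time: 39.85
eef_pos: [0.4426, 0.29, 0.3879]
tcp_rot: [0.98, -0.199, -0.0, 0.0]
contact_force: [-0.0, 0.5, -0.4]
opening: 1.001
```

```bash
python3 go.py .4421 .2907 .2674 -.4;  python3 - <<'E'
from ov import *
overlay([("scoop",(.5335,-.0393),.008),("squat_jar",(.577,.058),.008),("white_tile",(.5335,-.0393,1.03),.008),("tall_glass",(.443,.2917),.006)],None,"ov23",{"scene":(205,120,190,145),"top":(200,150,190,145)})
E
```

```text
t [ -0.7  -0.5 120.5] w [0.0003 0.0002 0.0001] pos [0.4426 0.29   0.3879] F [-0.01  0.48 -0.4 ] open 1.001 time 39.85
```

View pics/ov23_scene.png

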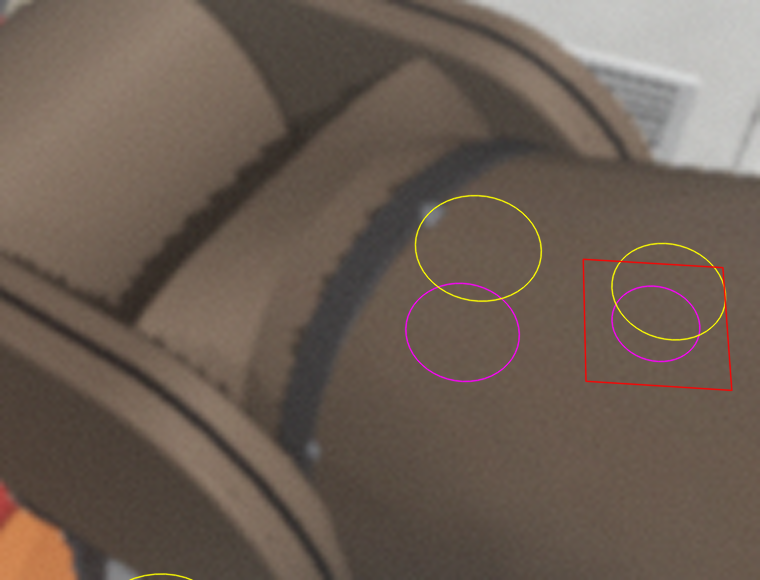

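View pics/ov23_top.png

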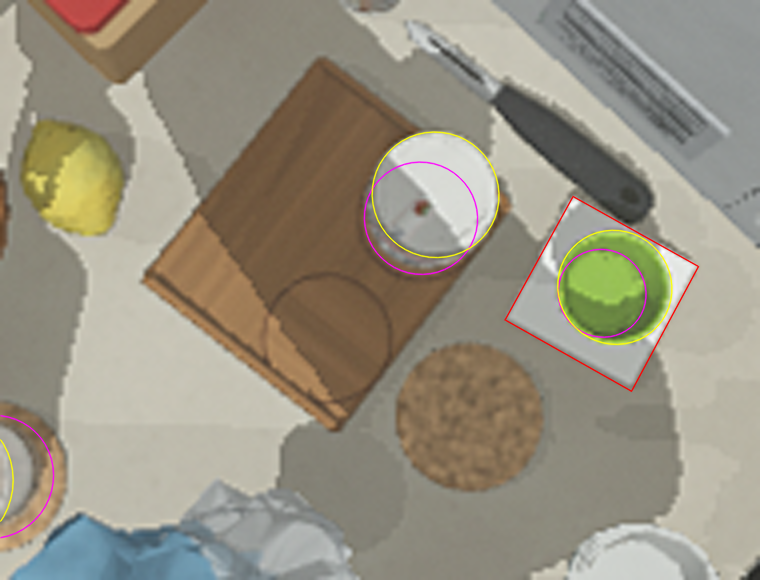

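Call:
apply_moves([
  {"tx":-0.6,"ty":-0.4,"tz":15,"wx":0,"wy":0,"wz":0},
  {"tx":-0.6,"ty":-0.4,"tz":35,"wx":0,"wy":0,"wz":0},
  {"tx":-0.6,"ty":-0.4,"tz":55,"wx":0,"wy":0,"wz":0},
  {"tx":-0.6,"ty":-0.4,"tz":75,"wx":0,"wy":0,"wz":0},
  {"tx":-0.6,"ty":-0.4,"tz":93,"wx":0,"wy":0,"wz":0},
  {"tx":-0.6,"ty":-0.4,"tz":108,"wx":0,"wy":0,"wz":0},
  {"tx":-0.6,"ty":-0.4,"tz":117,"wx":0,"wy":0,"wz":0},
  {"tx":-0.6,"ty":-0.4,"tz":120,"wx":0,"wy":0,"wz":0},
  {"tx":-0.6,"ty":-0.4,"tz":120,"wx":0,"wy":0,"wz":0},
  {"tx":-0.6,"ty":-0.4,"tz":120,"wx":0,"wy":0,"wz":0},
])

```text
time: 40.95
eef_pos: [0.4421, 0.2915, 0.269]
tcp_rot: [0.98, -0.198, 0.001, -0.0]
contact_force: [-0.1, 0.0, 0.3]
opening: 0.999
```

Call:
apply_moves([
  {"tx":0,"ty":0,"tz":0,"wx":0,"wy":0,"wz":0},
  {"tx":0,"ty":0,"tz":0,"wx":0,"wy":0,"wz":0},
  {"tx":0,"ty":0,"tz":0,"wx":0,"wy":0,"wz":0},
], hand=0.82, force=30)

```text
time: 41.25
eef_pos: [0.4418, 0.2914, 0.2686]
tcp_rot: [0.98, -0.198, 0.0, -0.0]
contact_force: [-0.3, 0.5, -0.9]
opening: 0.82
```

Call:
apply_moves([
  {"tx":0,"ty":0,"tz":0,"wx":0,"wy":0,"wz":0},
  {"tx":0,"ty":0,"tz":0,"wx":0,"wy":0,"wz":0},
  {"tx":0,"ty":0,"tz":0,"wx":0,"wy":0,"wz":0},
  {"tx":0,"ty":0,"tz":0,"wx":0,"wy":0,"wz":0},
  {"tx":0,"ty":0,"tz":0,"wx":0,"wy":0,"wz":0},
], hand=0.5)

```text
time: 41.75
eef_pos: [0.442, 0.2914, 0.2688]
tcp_rot: [0.98, -0.198, 0.001, -0.0]
contact_force: [-0.2, -0.1, 5.3]
opening: 0.745
```

```bash
python3 go.py .4421 .2907 .2674 -.4
```

```text
t [0.4 0.7 1.4] w [-0.0009 -0.0009  0.001 ] pos [0.442  0.2914 0.2688] F [-0.19 -0.13  5.31] open 0.745 time 41.75
```

Call:
apply_moves([
  {"tx":0,"ty":0,"tz":-5,"wx":0,"wy":0,"wz":0},
  {"tx":0,"ty":0,"tz":-15,"wx":0,"wy":0,"wz":0},
  {"tx":0,"ty":0,"tz":-30,"wx":0,"wy":0,"wz":0},
  {"tx":0,"ty":0,"tz":-50,"wx":0,"wy":0,"wz":0},
  {"tx":0,"ty":0,"tz":-75,"wx":0,"wy":0,"wz":0},
  {"tx":0,"ty":0,"tz":-100,"wx":0,"wy":0,"wz":0},
  {"tx":0,"ty":0,"tz":-125,"wx":0,"wy":0,"wz":0},
  {"tx":0,"ty":0,"tz":-145,"wx":0,"wy":0,"wz":0},
  {"tx":0,"ty":0,"tz":-150,"wx":0,"wy":0,"wz":0},
  {"tx":0,"ty":0,"tz":-150,"wx":0,"wy":0,"wz":0},
  {"tx":0,"ty":0,"tz":-150,"wx":0,"wy":0,"wz":0},
])

```text
time: 42.85
eef_pos: [0.4413, 0.2912, 0.4169]
tcp_rot: [0.98, -0.198, -0.001, 0.001]
contact_force: [-0.2, -1.2, -2.9]
opening: 0.743
```

```bash
python3 go.py .5136 .1094 .42 .887
```

```text
t [137.2 139.4  -3.1] w [ 4.000e-04  2.300e-03 -1.286e+00] pos [0.4413 0.2912 0.4169] F [-0.25 -1.19 -2.94] open 0.743 time 42.85
```

Call:
apply_moves([
  {"tx":5,"ty":5,"tz":0,"wx":0,"wy":0,"wz":-0.06},
  {"tx":17,"ty":17,"tz":0,"wx":0,"wy":0,"wz":-0.18},
  {"tx":31,"ty":32,"tz":0,"wx":0,"wy":0,"wz":-0.3},
  {"tx":45,"ty":46,"tz":0,"wx":0,"wy":0,"wz":-0.42},
  {"tx":60,"ty":61,"tz":0,"wx":0,"wy":0,"wz":-0.54},
  {"tx":75,"ty":76,"tz":0,"wx":0,"wy":0,"wz":-0.67},
  {"tx":90,"ty":91,"tz":0,"wx":0,"wy":0,"wz":-0.8},
  {"tx":104,"ty":106,"tz":0,"wx":0,"wy":0,"wz":-0.93},
  {"tx":118,"ty":120,"tz":0,"wx":0,"wy":0,"wz":-1.06},
  {"tx":130,"ty":132,"tz":0,"wx":0,"wy":0,"wz":-1.18},
  {"tx":137,"ty":139.4,"tz":0,"wx":0,"wy":0,"wz":-1.28},
  {"tx":137,"ty":139.4,"tz":0,"wx":0,"wy":0,"wz":-1.286},
])

```text
time: 44.05
eef_pos: [0.5139, 0.1086, 0.4162]
tcp_rot: [0.904, 0.428, -0.002, -0.001]
contact_force: [-0.8, -0.4, -2.2]
opening: 0.743
```

Call:
apply_moves([
  {"tx":0,"ty":0,"tz":0,"wx":0,"wy":0,"wz":0},
  {"tx":0,"ty":0,"tz":0,"wx":0,"wy":0,"wz":0},
  {"tx":0,"ty":0,"tz":0,"wx":0,"wy":0,"wz":0},
])

```text
time: 44.35
eef_pos: [0.5135, 0.1102, 0.4178]
tcp_rot: [0.903, 0.429, -0.0, -0.0]
contact_force: [-0.5, 0.7, -2.4]
opening: 0.744
```

```bash
python3 go.py .5136 .1094 .2708 .887;  python3 - <<'E'
from ov import *
overlay([("squat_jar",(.577,.058),.008),("tall_glass",(.513,.1105),.158)],None,"ov24",{"scene":(205,120,190,145),"top":(200,150,190,145)})
E
```

```text
t [ -0.5   0.7 147. ] w [-0.0005  0.0003  0.    ] pos [0.5135 0.1102 0.4178] F [-0.48  0.75 -2.38] open 0.744 time 44.35
```

View pics/ov24_scene.png

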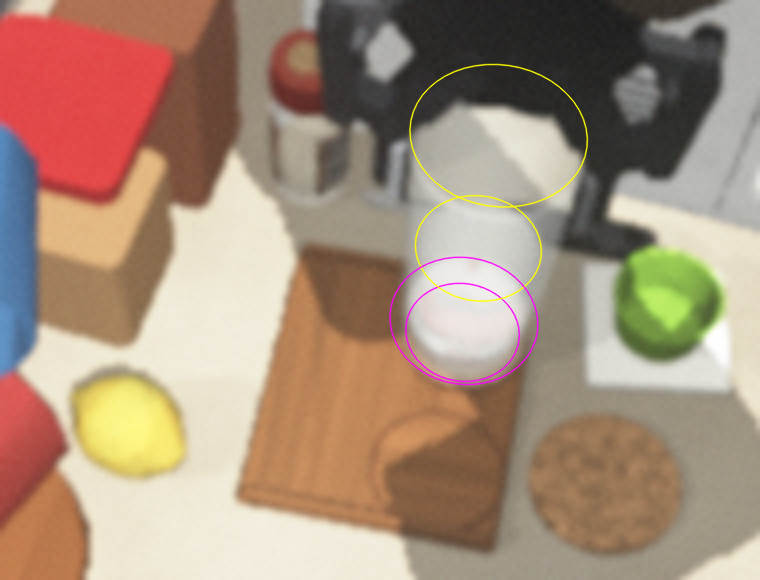

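Call:
apply_moves([
  {"tx":-0.3,"ty":0.6,"tz":10,"wx":0,"wy":0,"wz":0},
  {"tx":-0.3,"ty":0.6,"tz":25,"wx":0,"wy":0,"wz":0},
  {"tx":-0.3,"ty":0.6,"tz":42,"wx":0,"wy":0,"wz":0},
  {"tx":-0.3,"ty":0.6,"tz":60,"wx":0,"wy":0,"wz":0},
  {"tx":-0.3,"ty":0.6,"tz":78,"wx":0,"wy":0,"wz":0},
  {"tx":-0.3,"ty":0.6,"tz":96,"wx":0,"wy":0,"wz":0},
  {"tx":-0.3,"ty":0.6,"tz":112,"wx":0,"wy":0,"wz":0},
  {"tx":-0.3,"ty":0.6,"tz":125,"wx":0,"wy":0,"wz":0},
  {"tx":-0.3,"ty":0.6,"tz":134,"wx":0,"wy":0,"wz":0},
  {"tx":-0.3,"ty":0.6,"tz":138,"wx":0,"wy":0,"wz":0},
  {"tx":-0.3,"ty":0.6,"tz":138,"wx":0,"wy":0,"wz":0},
  {"tx":-0.3,"ty":0.6,"tz":138,"wx":0,"wy":0,"wz":0},
])

```text
time: 45.65
eef_pos: [0.5144, 0.109, 0.2808]
tcp_rot: [0.903, 0.429, 0.001, 0.0]
contact_force: [0.6, -0.5, -2.1]
opening: 0.746
```

Call:
apply_moves([
  {"tx":0,"ty":0,"tz":0,"wx":0,"wy":0,"wz":0},
  {"tx":0,"ty":0,"tz":0,"wx":0,"wy":0,"wz":0},
])

```text
time: 45.85
eef_pos: [0.5143, 0.1091, 0.2809]
tcp_rot: [0.903, 0.429, 0.001, 0.0]
contact_force: [-0.2, -0.4, -2.8]
opening: 0.744
```

```bash
python3 go.py .5136 .1094 .2708 .887;  python3 - <<'E'
from ov import *
overlay([("tall_glass",(.513,.1105),.017)],None,"ov25",{"scene":(205,120,190,145),"top":(200,150,190,145)})
E
```

```text
t [-0.2 -0.8 10.1] w [ 0.0012 -0.001   0.    ] pos [0.5143 0.1091 0.2809] F [-0.17 -0.45 -2.85] open 0.744 time 45.85
```

View pics/ov25_scene.png

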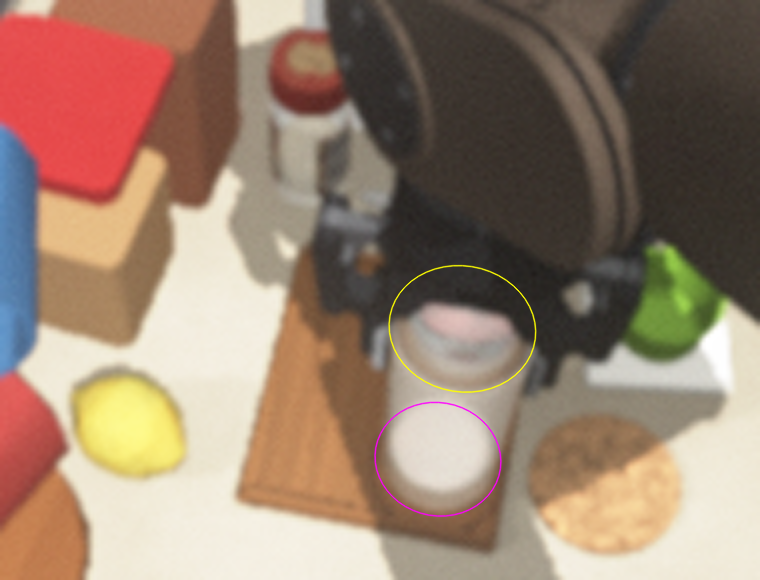

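Call:
apply_moves([
  {"tx":-0.2,"ty":-0.6,"tz":3,"wx":0,"wy":0,"wz":0},
  {"tx":-0.2,"ty":-0.6,"tz":6,"wx":0,"wy":0,"wz":0},
  {"tx":-0.2,"ty":-0.6,"tz":8,"wx":0,"wy":0,"wz":0},
  {"tx":-0.2,"ty":-0.6,"tz":8.5,"wx":0,"wy":0,"wz":0},
  {"tx":-0.2,"ty":-0.6,"tz":8.5,"wx":0,"wy":0,"wz":0},
  {"tx":-0.2,"ty":-0.6,"tz":8.5,"wx":0,"wy":0,"wz":0},
])

```text
time: 46.55
eef_pos: [0.5135, 0.1093, 0.2717]
tcp_rot: [0.903, 0.429, 0.0, 0.0]
contact_force: [-0.1, 0.5, -1.7]
opening: 0.743
```

Call:
apply_moves([
  {"tx":0,"ty":0,"tz":0.4,"wx":0,"wy":0,"wz":0},
  {"tx":0,"ty":0,"tz":0.8,"wx":0,"wy":0,"wz":0},
  {"tx":0,"ty":0,"tz":1.0,"wx":0,"wy":0,"wz":0},
  {"tx":0,"ty":0,"tz":1.0,"wx":0,"wy":0,"wz":0},
])

```text
time: 46.95
eef_pos: [0.5135, 0.1092, 0.2709]
tcp_rot: [0.903, 0.429, 0.0, 0.0]
contact_force: [-0.3, -0.1, -1.8]
opening: 0.74
```

Call:
apply_moves([
  {"tx":0,"ty":0,"tz":0.4,"wx":0,"wy":0,"wz":0},
  {"tx":0,"ty":0,"tz":0.6,"wx":0,"wy":0,"wz":0},
  {"tx":0,"ty":0,"tz":0.6,"wx":0,"wy":0,"wz":0},
])

```text
time: 47.25
eef_pos: [0.5137, 0.1092, 0.2708]
tcp_rot: [0.903, 0.429, 0.0, 0.0]
contact_force: [-1.1, -0.8, 3.5]
opening: 0.745
```

Contact. Release and rise.

Call:
apply_moves([
  {"tx":0,"ty":0,"tz":0,"wx":0,"wy":0,"wz":0},
  {"tx":0,"ty":0,"tz":0,"wx":0,"wy":0,"wz":0},
  {"tx":0,"ty":0,"tz":0,"wx":0,"wy":0,"wz":0},
  {"tx":0,"ty":0,"tz":0,"wx":0,"wy":0,"wz":0},
], hand=0.82)

```text
time: 47.65
eef_pos: [0.5134, 0.1093, 0.2698]
tcp_rot: [0.903, 0.429, -0.0, -0.0]
contact_force: [-0.3, -0.3, 0.3]
opening: 0.82
```

Call:
apply_moves([
  {"tx":0,"ty":0,"tz":0,"wx":0,"wy":0,"wz":0},
  {"tx":0,"ty":0,"tz":0,"wx":0,"wy":0,"wz":0},
  {"tx":0,"ty":0,"tz":0,"wx":0,"wy":0,"wz":0},
  {"tx":0,"ty":0,"tz":-20,"wx":0,"wy":0,"wz":0},
  {"tx":0,"ty":0,"tz":-50,"wx":0,"wy":0,"wz":0},
  {"tx":0,"ty":0,"tz":-80,"wx":0,"wy":0,"wz":0},
  {"tx":0,"ty":0,"tz":-110,"wx":0,"wy":0,"wz":0},
  {"tx":0,"ty":0,"tz":-140,"wx":0,"wy":0,"wz":0},
  {"tx":0,"ty":0,"tz":-140,"wx":0,"wy":0,"wz":0},
  {"tx":0,"ty":0,"tz":-140,"wx":0,"wy":0,"wz":0},
], hand=1)

```text
time: 48.65
eef_pos: [0.5134, 0.1093, 0.4106]
tcp_rot: [0.903, 0.429, 0.001, 0.0]
contact_force: [0.3, 0.4, -0.1]
opening: 1.0
```

```bash
python3 go.py .33 .42 .41 .887
```

```text
t [ 1.250e+02 -3.385e+02  3.000e-01] w [ 0.0013 -0.0011  0.    ] pos [0.5134 0.1093 0.4106] F [ 0.35  0.44 -0.14] open 1.0 time 48.65
```

Call:
apply_moves([
  {"tx":10,"ty":-27,"tz":-5,"wx":0,"wy":0,"wz":0},
  {"tx":22,"ty":-60,"tz":-10,"wx":0,"wy":0,"wz":0},
  {"tx":34,"ty":-93,"tz":-15,"wx":0,"wy":0,"wz":0},
  {"tx":46,"ty":-126,"tz":-15,"wx":0,"wy":0,"wz":0},
  {"tx":58,"ty":-159,"tz":-15,"wx":0,"wy":0,"wz":0},
  {"tx":70,"ty":-192,"tz":-15,"wx":0,"wy":0,"wz":0},
  {"tx":82,"ty":-225,"tz":-15,"wx":0,"wy":0,"wz":0},
  {"tx":94,"ty":-258,"tz":-15,"wx":0,"wy":0,"wz":0},
  {"tx":106,"ty":-290,"tz":-15,"wx":0,"wy":0,"wz":0},
  {"tx":118,"ty":-320,"tz":-15,"wx":0,"wy":0,"wz":0},
  {"tx":125,"ty":-338,"tz":-15,"wx":0,"wy":0,"wz":0},
  {"tx":125,"ty":-338,"tz":-15,"wx":0,"wy":0,"wz":0},
])

```text
time: 49.85
eef_pos: [0.329, 0.421, 0.4226]
tcp_rot: [0.903, 0.431, -0.002, 0.0]
contact_force: [0.6, 0.2, -0.0]
opening: 1.0
```

```bash
python3 go.py .24 .631 .405 .887; python3 - <<'E'
from ov import *
overlay([("scoop",(.5335,-.0393),.008),("squat_jar",(.5772,.058),.008),("tall_glass",(.5131,.111),.008),("spice_shaker",(.7118,.0812),0),("white_tile",(.5335,-.0393,1.03),.008)],None,"ov26",{"scene":(225,120,190,145),"top":(220,110,180,150)})
cs={n:cam(n) for n in("scene","top")}
for k,(l,p0,z0) in {"jar":("squat_jar",(.577,.058),.008),"glass":("tall_glass",(.513,.11),.008),"scoop":("scoop",(.5335,-.0393),.008),"tile":("white_tile",(.5335,-.0393,1.03),.008),"shaker":("spice_shaker",(.71,.081),0)}.items():
    for n in cs:
        m=getmask(n,l)
        if m is not None: print(k,n,fit([(cs[n],m)],l,p0,z0))
E
```

```text
t [ 107.3 -201.2   17.4] w [-0.0011  0.0039  0.0033] pos [0.329  0.421  0.4226] F [ 0.57  0.21 -0.04] open 1.0 time 49.85
jar scene (array([0.58250186, 0.05269929]), np.float64(1.0140966073463662))
jar top (array([0.57744958, 0.05810882]), np.float64(0.17153332877866592))
glass scene (array([0.51518301, 0.10856207]), np.float64(0.16516495940251466))
glass top (array([0.51360804, 0.11042797]), np.float64(0.17144815553339976))
scoop scene (array([ 0.532923  , -0.03905324]), np.float64(0.15631790680731095))
scoop top (array([ 0.53413193, -0.03991393]), np.float64(0.12303842377015425))
tile scene (array([ 0.53108208, -0.03637529,  1.09306265]), np.float64(1.5424412361293398))
tile top (array([ 0.53377149, -0.03929741,  1.03290089]), np.float64(1.3931457211554745))
shaker scene (array([0.71291218, 0.08221064]), np.float64(0.21200916730328495))
shaker top (array([0.71413462, 0.08130062]), np.float64(0.09645682834537325))
```

View pics/ov26_scene.png

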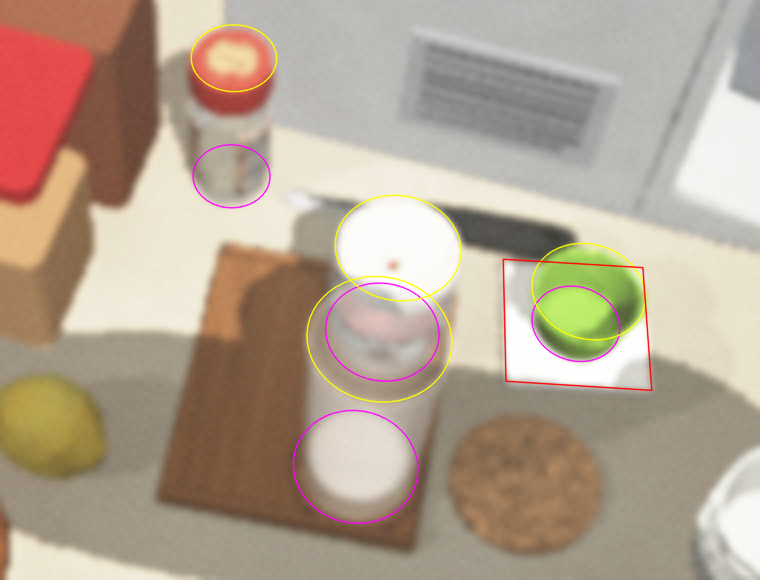

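View pics/ov26_top.png

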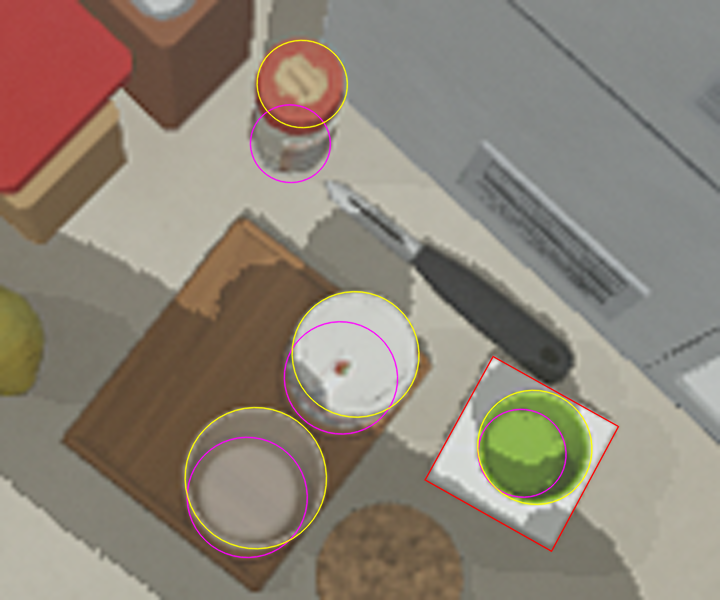

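Call:
apply_moves([
  {"tx":0,"ty":0,"tz":0,"wx":0,"wy":0,"wz":0},
  {"tx":0,"ty":0,"tz":0,"wx":0,"wy":0,"wz":0},
  {"tx":0,"ty":0,"tz":0,"wx":0,"wy":0,"wz":0},
])

```text
time: 50.85
eef_pos: [0.3303, 0.4197, 0.4251]
tcp_rot: [0.903, 0.429, 0.0, -0.0]
contact_force: [-0.0, -0.2, 0.1]
opening: 0.996
```

```bash
python3 -c "
from plant import ctrl; print(ctrl.sign_off())"
```

```text
the job is handed in; nothing more can be done
None
```

The job is done and handed in at about 51 s. I moved the glass to the left coaster and the jar to the front coaster, and set the small cup on the middle of the tile. Then I put the jar and then the glass back on their ring marks. Each set-down was stopped on light contact; the highest contact force I read was about 6 N.

**Final positions (top camera):**

| Thing | How close it ended up |
|---|---|
| Jar | within 1 mm of where it started |
| Glass | within 1 mm of where it started |
| Cup | about 1 mm from the tile's centre |
| Shaker | less than 1 mm from its first position |

Everything stood upright in both camera views, and the arm was clear of everything.

**Checks that disagreed:**
- **Scene camera, jar:** this fit was poor both before and after, because the glass hides part of the jar. It read about 7 mm off.
- **Scene camera, glass:** it came out about 1.5 to 2.5 mm off the other readings.
- **Tile fit:** the last fit was poor in both cameras, with the cup covering part of the tile. The top camera still gave the tile's starting position.

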